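Clear the board, turn the border tiles glaze up and set them out

TASK

First sweep all the mortar chips off the setting-out board into the trough along its edge, pushing them with the scraper block and not with the fingers. Then turn every border tile blue glaze up by dropping it on the top edge of the felt-covered ramp so that it flips over and lands on the felt mat (do not turn it in the gripper), and lay each one flat in a bay of its own on the board, centred and with its long side running the long way of the bay. At the end the scraper block must lie back on its cork mat; leave the tin, the spool and the jar alone.

Things in the scene. Friction and masses are not known exactly. Their poses are not given: they have to be found in the camera images.
- board: plywood setting-out board, 192 (x) x 232 (y) x 24 mm high, fixed; origin at the centre of its underside, z up. Dark pencil lines on its top mark four bays, two by two. An aluminium trough runs along its whole -x edge, the edge that faces the robot
- trough (a point): centre of the trough's floor, 4 mm above the table, axes as the board's: an open channel from x = -96 mm (the board's edge) to -171 mm of the board, 226 mm long inside, 3 mm outer walls 24 mm high, no wall on the board's side, so that chips pushed over the board's -x edge drop into it
- bay1 (a point): centre of bay 1 on the board's top face (24 mm above the table), at x = -46 mm, y = -55 mm of the board; axes as the board's. A bay is 92 mm (along x) by 110 mm (along y)
- bay2 (a point): centre of bay 2 on the board's top face (24 mm above the table), at x = -46 mm, y = 55 mm of the board; axes as the board's. A bay is 92 mm (along x) by 110 mm (along y)
- bay3 (a point): centre of bay 3 on the board's top face (24 mm above the table), at x = 46 mm, y = -55 mm of the board; axes as the board's. A bay is 92 mm (along x) by 110 mm (along y)
- bay4 (a point): centre of bay 4 on the board's top face (24 mm above the table), at x = 46 mm, y = 55 mm of the board; axes as the board's. A bay is 92 mm (along x) by 110 mm (along y)
- ramp: plywood turning wedge, felt on its slope, fixed, 140 mm wide (x): the slope rises from y = -120 mm to a straight top edge 110 mm high at y = 0, where it ends in an upright face. Origin on the table at the foot of the upright face, middle of the width; +y points out over the blue felt landing mat (thin, flush with the table, 140 x 150 mm), z up
- ridge (a point): middle of the ramp's top edge, 110 mm up; axes as the ramp's, the edge runs along x. A tile let go level 20 to 45 mm above it, long side along y, its centre 16 to 26 mm beyond it (+y), catches the edge with its inner end, tumbles and lands upside down 50 to 100 mm from the upright face; it rarely fails and can then be dropped again
- tile1: border tile, 90 (x) x 60 (y) x 8 mm, about 100 g, origin at its centre. The -z face is glazed blue with a white band and three yellow dots, the +z face is the ribbed terracotta back. It starts on the table with the glaze down (z up). None when absent: three or four of the tiles are there
- tile2: border tile, 90 (x) x 60 (y) x 8 mm, about 100 g, origin at its centre. The -z face is glazed blue with a white band and three yellow dots, the +z face is the ribbed terracotta back. It starts on the table with the glaze down (z up). None when absent: three or four of the tiles are there
- tile3: border tile, 90 (x) x 60 (y) x 8 mm, about 100 g, origin at its centre. The -z face is glazed blue with a white band and three yellow dots, the +z face is the ribbed terracotta back. It starts on the table with the glaze down (z up). None when absent: three or four of the tiles are there
- tile4: border tile, 90 (x) x 60 (y) x 8 mm, about 100 g, origin at its centre. The -z face is glazed blue with a white band and three yellow dots, the +z face is the ribbed terracotta back. It starts on the table with the glaze down (z up). None when absent: three or four of the tiles are there
- chip1: loose mortar chip, about 29 x 24 x 14 mm, 16 g, origin at its centre; starts on the board. None when absent: three to five of the chips are there
- chip2: loose mortar chip, about 29 x 24 x 14 mm, 16 g, origin at its centre; starts on the board. None when absent: three to five of the chips are there
- chip3: loose mortar chip, about 29 x 24 x 14 mm, 16 g, origin at its centre; starts on the board. None when absent: three to five of the chips are there
- chip4: loose mortar chip, about 29 x 24 x 14 mm, 16 g, origin at its centre; starts on the board. None when absent: three to five of the chips are there
- chip5: loose mortar chip, about 29 x 24 x 14 mm, 16 g, origin at its centre; starts on the board. None when absent: three to five of the chips are there
- scraper: scraper block: beech block with a black rubber sole, 44 (x) x 140 (y) x 46 mm high, 220 g, origin at the centre of its underside, z up; loose, starts on the cork mat. Take it across its 44 mm width
- mat: cork mat for the scraper block, 75 (x) x 175 (y) x 3 mm, fixed, origin at the centre of its underside
- tin: closed brass tin, 75 x 105 x 36 mm, bystander, origin at the centre of its underside
- spool: standing thread spool, 44 mm across and 55 mm high, bystander, origin at the centre of its underside
- jar: glass jar, 60 mm across and 85 mm high, bystander, origin at the centre of its underside
Things that resemble listed ones, but are neither listed nor needed, are in the scene too. Leave any purple look-alike of the scraper alone.

How it is judged (in metres and radians):
On the way, in this order (a step that is already met when the one before it is completed fails the run):
1. every chip lies in the trough, before any tile is on the board (x of chip1 in the frame of board between -0.171 and -0.096 m and y of chip1 in the frame of board between -0.116 and 0.116 m and z of each of chip1, chip2, chip3, chip4, chip5 in the frame of board below 0.034 m and x of chip2 in the frame of board between -0.171 and -0.096 m and y of chip2 in the frame of board between -0.116 and 0.116 m and x of chip3 in the frame of board between -0.171 and -0.096 m and y of chip3 in the frame of board between -0.116 and 0.116 m and x of chip4 in the frame of board between -0.171 and -0.096 m and y of chip4 in the frame of board between -0.116 and 0.116 m and x of chip5 in the frame of board between -0.171 and -0.096 m and y of chip5 in the frame of board between -0.116 and 0.116 m and not (x of tile1 in the frame of board between -0.096 and 0.096 m and y of tile1 in the frame of board between -0.116 and 0.116 m) and not (x of tile2 in the frame of board between -0.096 and 0.096 m and y of tile2 in the frame of board between -0.116 and 0.116 m) and not (x of tile3 in the frame of board between -0.096 and 0.096 m and y of tile3 in the frame of board between -0.116 and 0.116 m) and not (x of tile4 in the frame of board between -0.096 and 0.096 m and y of tile4 in the frame of board between -0.116 and 0.116 m)), for 0.2 s.
2. a tile that has been dropped over the ramp edge lies glaze up beside the ramp, let go and at rest (((angle between tile1's own z axis and vertical above 2.9 rad and linear speed of tile1 below 0.02 m/s and contact force between the fingers and tile1 below 0.1 N and y of tile1 in the frame of ramp above 0 m and horizontal distance between tile1 and ramp below 0.22 m and not (x of tile1 in the frame of board between -0.096 and 0.096 m and y of tile1 in the frame of board between -0.116 and 0.116 m)) or (angle between tile2's own z axis and vertical above 2.9 rad and linear speed of tile2 below 0.02 m/s and contact force between the fingers and tile2 below 0.1 N and y of tile2 in the frame of ramp above 0 m and horizontal distance between tile2 and ramp below 0.22 m and not (x of tile2 in the frame of board between -0.096 and 0.096 m and y of tile2 in the frame of board between -0.116 and 0.116 m)) or (angle between tile3's own z axis and vertical above 2.9 rad and linear speed of tile3 below 0.02 m/s and contact force between the fingers and tile3 below 0.1 N and y of tile3 in the frame of ramp above 0 m and horizontal distance between tile3 and ramp below 0.22 m and not (x of tile3 in the frame of board between -0.096 and 0.096 m and y of tile3 in the frame of board between -0.116 and 0.116 m)) or (angle between tile4's own z axis and vertical above 2.9 rad and linear speed of tile4 below 0.02 m/s and contact force between the fingers and tile4 below 0.1 N and y of tile4 in the frame of ramp above 0 m and horizontal distance between tile4 and ramp below 0.22 m and not (x of tile4 in the frame of board between -0.096 and 0.096 m and y of tile4 in the frame of board between -0.116 and 0.116 m)))), for 0.2 s.
At the end, for the whole second after the job is handed in: each tile glaze up, flat in a bay of its own: centre within 18 mm along and 14 mm across of the bay's, long side within 10 degrees; chips in the trough; scraper block on its cork mat, centre within 30 mm (x) and 50 mm (y) of the mat's; all let go and at rest (angle between each of tile1, tile2, tile3, tile4's own z axis and vertical above 3 rad and z of tile1 in the frame of board between 0.024 and 0.032 m and ((x of tile1 in the frame of bay1 between -0.014 and 0.014 m and y of tile1 in the frame of bay1 between -0.018 and 0.018 m) or (x of tile1 in the frame of bay2 between -0.014 and 0.014 m and y of tile1 in the frame of bay2 between -0.018 and 0.018 m) or (x of tile1 in the frame of bay3 between -0.014 and 0.014 m and y of tile1 in the frame of bay3 between -0.018 and 0.018 m) or (x of tile1 in the frame of bay4 between -0.014 and 0.014 m and y of tile1 in the frame of bay4 between -0.018 and 0.018 m)) and angle between the x axis of each of tile1, tile2, tile3, tile4 and the y axis of board, either way round below 0.17 rad and linear speed of each of tile1, tile2, tile3, tile4, scraper below 0.02 m/s and z of tile2 in the frame of board between 0.024 and 0.032 m and ((x of tile2 in the frame of bay1 between -0.014 and 0.014 m and y of tile2 in the frame of bay1 between -0.018 and 0.018 m) or (x of tile2 in the frame of bay2 between -0.014 and 0.014 m and y of tile2 in the frame of bay2 between -0.018 and 0.018 m) or (x of tile2 in the frame of bay3 between -0.014 and 0.014 m and y of tile2 in the frame of bay3 between -0.018 and 0.018 m) or (x of tile2 in the frame of bay4 between -0.014 and 0.014 m and y of tile2 in the frame of bay4 between -0.018 and 0.018 m)) and z of tile3 in the frame of board between 0.024 and 0.032 m and ((x of tile3 in the frame of bay1 between -0.014 and 0.014 m and y of tile3 in the frame of bay1 between -0.018 and 0.018 m) or (x of tile3 in the frame of bay2 between -0.014 and 0.014 m and y of tile3 in the frame of bay2 between -0.018 and 0.018 m) or (x of tile3 in the frame of bay3 between -0.014 and 0.014 m and y of tile3 in the frame of bay3 between -0.018 and 0.018 m) or (x of tile3 in the frame of bay4 between -0.014 and 0.014 m and y of tile3 in the frame of bay4 between -0.018 and 0.018 m)) and z of tile4 in the frame of board between 0.024 and 0.032 m and ((x of tile4 in the frame of bay1 between -0.014 and 0.014 m and y of tile4 in the frame of bay1 between -0.018 and 0.018 m) or (x of tile4 in the frame of bay2 between -0.014 and 0.014 m and y of tile4 in the frame of bay2 between -0.018 and 0.018 m) or (x of tile4 in the frame of bay3 between -0.014 and 0.014 m and y of tile4 in the frame of bay3 between -0.018 and 0.018 m) or (x of tile4 in the frame of bay4 between -0.014 and 0.014 m and y of tile4 in the frame of bay4 between -0.018 and 0.018 m)) and x of chip1 in the frame of board between -0.171 and -0.096 m and y of chip1 in the frame of board between -0.116 and 0.116 m and z of each of chip1, chip2, chip3, chip4, chip5 in the frame of board below 0.034 m and x of chip2 in the frame of board between -0.171 and -0.096 m and y of chip2 in the frame of board between -0.116 and 0.116 m and x of chip3 in the frame of board between -0.171 and -0.096 m and y of chip3 in the frame of board between -0.116 and 0.116 m and x of chip4 in the frame of board between -0.171 and -0.096 m and y of chip4 in the frame of board between -0.116 and 0.116 m and x of chip5 in the frame of board between -0.171 and -0.096 m and y of chip5 in the frame of board between -0.116 and 0.116 m and x of scraper in the frame of mat between -0.03 and 0.03 m and y of scraper in the frame of mat between -0.05 and 0.05 m and z of scraper in the frame of mat below 0.06 m); the robot touches nothing.
It fails at once if a chip on the board is touched by the fingers ((x of chip1 in the frame of board between -0.096 and 0.096 m and y of chip1 in the frame of board between -0.116 and 0.116 m and contact force between the fingers and chip1 above 0.5 N) or (x of chip2 in the frame of board between -0.096 and 0.096 m and y of chip2 in the frame of board between -0.116 and 0.116 m and contact force between the fingers and chip2 above 0.5 N) or (x of chip3 in the frame of board between -0.096 and 0.096 m and y of chip3 in the frame of board between -0.116 and 0.116 m and contact force between the fingers and chip3 above 0.5 N) or (x of chip4 in the frame of board between -0.096 and 0.096 m and y of chip4 in the frame of board between -0.116 and 0.116 m and contact force between the fingers and chip4 above 0.5 N) or (x of chip5 in the frame of board between -0.096 and 0.096 m and y of chip5 in the frame of board between -0.116 and 0.116 m and contact force between the fingers and chip5 above 0.5 N)).
It fails at once if a tile is turned over in the gripper: gripped while it stands on edge ((angle between tile1's own z axis and vertical between 1.2 and 1.94 rad and contact force between the fingers and tile1 above 12 N) or (angle between tile2's own z axis and vertical between 1.2 and 1.94 rad and contact force between the fingers and tile2 above 12 N) or (angle between tile3's own z axis and vertical between 1.2 and 1.94 rad and contact force between the fingers and tile3 above 12 N) or (angle between tile4's own z axis and vertical between 1.2 and 1.94 rad and contact force between the fingers and tile4 above 12 N)).
It fails at once if the tin, the spool or the jar is moved more than 30 mm or tipped (distance of any of tin, spool, jar from where it was at the start of the episode above 0.03 m or angle between any of tin, spool, jar's own z axis and vertical above 0.5 rad).
Of tile1, tile2, tile3, tile4 only 3 to 4 are there at a start; the rules pass over those that are not, and their reading is None.
Of chip1, chip2, chip3, chip4, chip5 only 3 to 5 are there at a start; the rules pass over those that are not, and their reading is None.
At some moment in a run one of tile1, tile2, tile3, tile4, scraper may be knocked a few centimetres aside while the robot is not near it.
Once in a run the grip may slacken for a moment while it holds something.
It also fails if it takes over 210 s, if anything falls off the work surface, if the arm or the gripper's body presses on something with over 40 N, if the wrist force passes 120 N, or if a joint passes its speed limit or range.

ROBOT

A 6-joint arm with a two-finger parallel gripper is mounted at the origin on the work surface. World frame = base frame: x ahead of the robot, y to its left, z up, the work surface at z = 0. Lengths are in mm, angles in rad, forces in N, time in s.
With the tool pointing down it reaches from about 300 to 775 mm from the base axis. Payload 14.6 kg.
Tool frame: the origin (TCP) lies on the front face of the gripper's body, between the roots of the fingers; the fingertips stand 97 mm ahead of it and the grasp point (between the pads) lies 78 mm ahead of it; z points along the fingers, y is the direction in which the jaws open and shut (so a half turn about z gives the same grasp; the last joint's range is limited). The gripper opens to 94 mm and grips with 3 to 60 N. Pads are 16 mm wide; open, the fingers measure 119 mm over their backs; the gripper's body (75 mm by 177 mm) begins 78 mm behind the grasp point.
Start: joints at [-1.242, 0.3, 1.521, -0, 1.321, -0.067], TCP at [212.043, -507.472, 302.646] pointing down, gripper open.
Joint ranges: [-3.03, 3.03], [-0.79, 2.21], [0.23, 2.52], [-1.04, 4.18], [0, 3.07], [-2.55, 2.55]. Speed limits (rad/s): [2.22, 2.22, 2.57, 3.14, 3.14, 3.14].

INTERFACE

Orientations are given as [roll, pitch, yaw] about the fixed x, y, z axes, in that order (R = Rz(yaw) Ry(pitch) Rx(roll)).
In Python, from cell import manip, eyes, finder gives the robot as it stands.
- The arm moves only by the tool drive_tool, never from a script. Its argument "rows" is a list of rows, each an object with "offset": the shift along the tool's x, y, z in mm, a list of three; "spin": the turn about the tool's z in degrees; "jaw": the finger opening in mm, from 0 to 94. In form: [{"offset": [dx, dy, dz], "spin": spin, "jaw": jaw}, ...]. A call has 1 to 20 rows; each row shifts and turns the commanded pose from where the row before left it, along the tool's axes as they then stand; what a row does not reach is not made up. A row lasts 1/10 s, in which the tool goes at most 50 mm and 8.59 degrees, less where a joint would pass 70% of its speed; a pose out of reach is approached as far as the arm can. A call is refused whole if a number of a shift passes 50 or a number of a turn 8.59, either way. A call with a gripper value outside its range is refused whole. The fingers move at their own pace and stop on an object; "force" is the grip in N (left out, the last holds). Time passes only in rows, so rows that do not move let the fingers close. It gives the time, the measured TCP pose, the force and the opening at its end, in the units of the state.
- manip.read_state(): the state, without advancing time (a new reading comes with each control period).
- eyes.camera(name): name is "side" or "top" or "wrist"; returns a dict with "color" (384x512x3 uint8, blue, green, red), "depth" (384x512 float32, mm along the optical axis (not along the pixel's ray), 0 where there is no reading), "vfov" (degrees; the focal length in pixels is half the picture's height over the tangent of half this angle, whatever the lens; pixels are square), "cx", "cy" (the principal point, pixels), "D" ([k1, k2, p1, p2, k3] as OpenCV has them; the pictures are not rectified), "rvec" (rotation vector, rad) and "tvec" (3), from world to camera coordinates, as OpenCV has them. Camera axes: x right, y down, z forward; pixel columns grow to the right and rows downward; lengths in mm; the calibration is good to about 2 mm. A picture is of the moment at which its call begins.
- manip.sign_off(): hands the job in, once; it reports no verdict.
Trained networks look in the newest picture that a camera, given by its name, has taken for a name from the list of things; names that differ only in an ending like _2 or _b are one class to them, and where a whole thing is asked for, a point or a joint stands for the part that bears it (a point fixed in the world has none). Each returns a list of dicts, best first, with "p" (0 to 1); they miss things now and then, are a little off and sometimes report something else, mostly with a low value. They report only what shows in the picture. A call takes as long as a camera call. They do not tell look-alikes from the thing itself.
- finder.find_in(camera, target): "uv" ([column, row] in pixels, amid what is visible of it).
The state is a dict: "clock": time; "joints": joint angles; "qd": joint speeds; "effort": joint torques, N m; "eef_pos": TCP position; "eef_rot": TCP orientation; "wrist_force": force on the tool from outside, world axes, zero at the start; "moment": the same for the moment, N m; "finger_gap": finger opening in mm.
Only numpy, scipy, OpenCV 4.12 (cv2) and the standard library are available. Lean on these libraries where they do the work, as an engineer would, in place of code of your own. Each camera call takes 0.05 s, during which the arm holds its last target. There are 200 camera calls.

## Working session

There is one attempt and no reset: what is moved stays moved. The work goes in short steps, Python scripts to look and compute and a tool call to move; the robot and the scene stay as the last step left them, time stands still between calls to the robot, and variables do not carry over. Pictures are saved under pics/ and viewed, about 12 in all and at most 16, crops included, and the job is handed in when it is done.

Besides the shell and the picture viewer there is one more tool, called after ">>>" in YAML: its name, and indented under it one key for each argument. drive_tool: Moves the arm, as the interface text tells. Its arguments: {"type":"object","properties":{"rows":{"type":"array","items":{"type":"object","properties":{"offset":{"type":"array","items":{"type":"number"}},"spin":{"type":"number"},"jaw":{"type":"number"}}}},"force":{"type":"number"}},"required":["rows"]}

```bash
ls; mkdir -p pics; cat > h.py <<'E'
import numpy as np, cv2
from cell import manip, eyes, finder
def cam(n):
    c=eyes.camera(n); f=c["color"].shape[0]/2/np.tan(np.radians(c["vfov"])/2)
    c["K"]=np.array([[f,0,c["cx"]],[0,f,c["cy"]],[0,0,1.]]); c["D"]=np.array(c["D"],float)
    c["R"]=cv2.Rodrigues(np.array(c["rvec"],float))[0]; c["t"]=np.array(c["tvec"],float).ravel(); return c
def ray(c,uv):
    uv=np.array(uv,float).reshape(-1,1,2)
    n=cv2.undistortPoints(uv,c["K"],c["D"]).reshape(-1,2)
    return np.c_[n,np.ones(len(n))]@c["R"], -c["R"].T@c["t"]
def atz(c,uv,z):   # pixel -> world at height z
    d,o=ray(c,uv); s=(z-o[2])/d[:,2]; return o+d*s[:,None]
def cloud(c):      # HxWx3 world points from depth
    h,w=c["depth"].shape; u,v=np.meshgrid(np.arange(w),np.arange(h))
    d,o=ray(c,np.stack([u,v],-1).reshape(-1,2).astype(float))
    return (o+d*c["depth"].reshape(-1,1)).reshape(h,w,3)
E
python3 - <<'E'
from h import *
s=manip.read_state(); print(s)
for n in("top","side","wrist"):
    c=cam(n); cv2.imwrite(f"pics/{n}0.png",c["color"]); P=cloud(c)
    print(n,(-c["R"].T@c["t"]).round())
    if n=="wrist": continue
    for k in["board","ramp","ridge","tile1","chip1","scraper","mat","tin","spool","jar"]:
        for r in finder.find_in(n,k):
            u,v=[int(round(x)) for x in r["uv"]]; print(n,k,round(r["p"],2),u,v,P[min(v,383),min(u,511)].round())
E
```

```text
pics
{'clock': 0.0, 'joints': array([-1.24159392e+00,  3.00506861e-01,  1.52161871e+00, -3.58549732e-07,
        1.32069167e+00, -6.66065742e-02]), 'qd': array([-5.69788681e-04, -2.33343402e-04,  2.73695286e-03, -5.98526840e-05,
       -9.80044227e-04,  7.32370154e-04]), 'effort': array([-2.66621682e-04, -5.31802154e+01, -3.52730334e+01,  7.08201667e-02,
        2.44173309e-02, -7.58216947e-05]), 'eef_pos': array([ 211.99763726, -507.32888696,  302.0507253 ]), 'eef_rot': array([-3.14037076e+00, -8.11587097e-05,  3.95809023e-01]), 'wrist_force': array([-0.11454487, -0.66990867, -0.4622384 ]), 'moment': array([-0.02839427,  0.02434091,  0.06490626]), 'finger_gap': 93.92734081632182}
top [ 405.   -6. 1225.]
top board 0.68 154 248 [476. 306.  27.]
top board 0.26 379 245 [ 472. -381.    6.]
top ramp 0.88 274 238 [501. -60.  -5.]
top ramp 0.56 156 248 [476. 302.  20.]
top ridge 0.82 279 240 [494. -75.  -1.]
top ridge 0.41 312 171 [ 703. -182.   37.]
top tile1 0.94 381 241 [ 484. -387.    8.]
top tile1 0.86 349 273 [ 389. -284.    6.]
top tile1 0.82 345 237 [ 498. -279.    5.]
top tile1 0.7
[... 524 characters left out ...]
6.   2.]
side tile1 0.85 296 156 [ 492. -273.   11.]
side tile1 0.81 330 164 [ 383. -261.    8.]
side tile1 0.63 262 142 [ 609. -318.   12.]
side tile1 0.56 304 135 [ 480. -383.   12.]
side chip1 0.71 233 327 [546. 369.  35.]
side chip1 0.68 238 282 [562. 247.  36.]
side chip1 0.65 267 342 [464. 392.  40.]
side scraper 0.9 219 208 [664.  29.  47.]
side scraper 0.85 146 239 [829. 163.  30.]
side mat 0.92 205 217 [705.  33.   5.]
side tin 0.63 224 165 [ 697. -159.   34.]
side tin 0.45 241 281 [556. 243.  36.]
side tin 0.4 260 307 [496. 307.  39.]
side spool 0.55 337 199 [351. -80.  40.]
side spool 0.46 223 161 [ 705. -178.   32.]
side jar 0.61 162 298 [711. 359.  85.]
wrist [ 283. -478.  384.]
```

```bash
python3 - <<'E'
import cv2
a=cv2.imread("pics/top0.png")[110:330,80:440]; cv2.imwrite("pics/v1.png",cv2.resize(a,(800,489),interpolation=2))
a=cv2.imread("pics/side0.png")[90:380,90:400]; cv2.imwrite("pics/v2.png",cv2.resize(a,(640,599),interpolation=2))
E
```

```text
(no output)
```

View pics/v1.png

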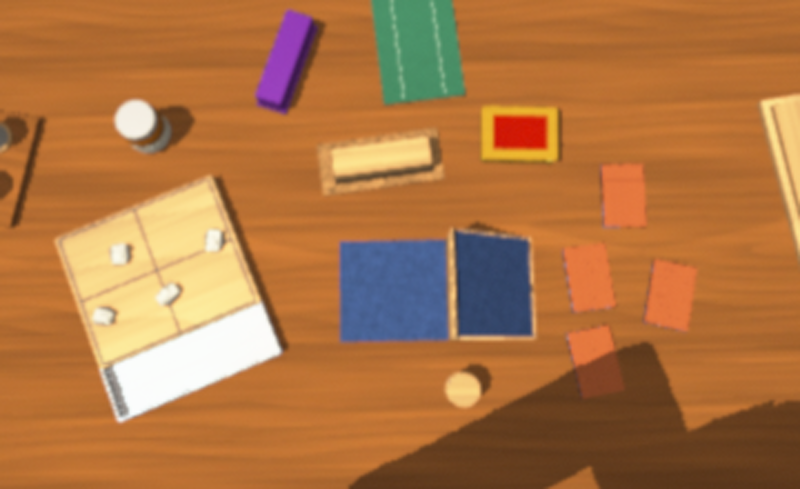

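View pics/v2.png

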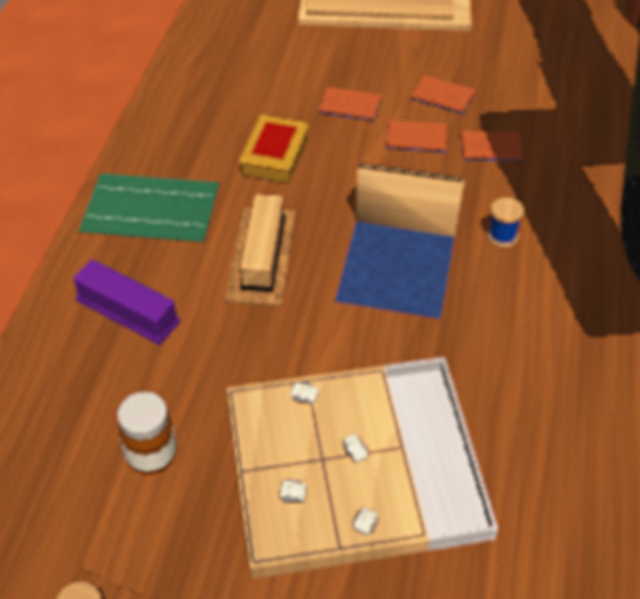

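The top crop shows the board on the left with the trough toward the robot. Four chips are at v1 (120,254), (214,240), (168,295) and (104,316). The scraper is at (382,157) on cork, the ramp ridge near x≈455 with the mat on its left, and four tiles on the right. The purple look-alike is at (287,60). Next I measure.

```bash
cat >> h.py <<'E'
def rects(c,mask,z,amin=60):   # oriented rectangles in the world at height z
    out=[]
    n,l,st,ce=cv2.connectedComponentsWithStats(mask.astype(np.uint8))
    for i in range(1,n):
        if st[i,4]<amin: continue
        v,u=np.nonzero(l==i); X=atz(c,np.c_[u,v],z)[:,:2].astype(np.float32)
        (x,y),(w,h),a=cv2.minAreaRect(X)
        if w<h: w,h,a=h,w,a+90
        a=(a+90)%180-90
        out.append((round(x),round(y),round(w),round(h),round(a,1),st[i,4]))
    return out     # x,y,long,short,angle of the long side from world x (deg),px
E
python3 - <<'E'
from h import *
c=cam("top"); P=cloud(c); X,Y,Z=P[...,0],P[...,1],P[...,2]
hsv=cv2.cvtColor(c["color"],cv2.COLOR_BGR2HSV); H,S,V=[hsv[...,i].astype(int) for i in range(3)]
reg=lambda x0,x1,y0,y1:(X>x0)&(X<x1)&(Y>y0)&(Y<y1)
print("board+walls",rects(c,reg(300,650,150,480)&(Z>14)&(Z<45),24))
print("scraper",rects(c,reg(600,730,-120,120)&(Z>30)&(Z<60),46))
print("mat cork?",rects(c,reg(600,740,-120,130)&(S<150),3))
print("white",rects(c,reg(300,650,150,480)&(S<60)&(V>150),24,8))
for k,x,y in[("t",484,-387),("t",389,-284),("t",498,-279),("t",612,-341)]:
    m=reg(x-70,x+70,y-70,y+70)
    i=np.argmin(np.hypot(X-x,Y-y)); print(k,hsv.reshape(-1,3)[i])
print("tiles",rects(c,reg(300,700,-480,-220)&(H<9)&(S>140),8))
print("ramp",rects(c,reg(400,600,-260,-60)&(Z>12),60)); 
m=reg(400,600,-260,-60)&(Z>85); print("ridge band",rects(c,m,100,20))
print("felt",rects(c,reg(400,600,-130,100)&(H>95)&(H<125)&(Z<15),0))
crn=np.array([[57,240],[214,177],[283,350],[120,421],[258,305],[103,364],[157,271]])/2.2222+[80,110]
print(atz(c,crn,24).round())
rd=np.array([[454,229],[460,338]])/2.2222+[80,110]; print(atz(c,rd,110).round())
big=cv2.resize(c["color"][150:360,90:300],(798,798),interpolation=3)[:600]
E
```

```text
board+walls [(492, 306, 268, 234, 21.7, np.int32(4944))]
scraper [(674, 6, 137, 43, -83.0, np.int32(604))]
mat cork? [(679, 9, 166, 66, -83.5, np.int32(944))]
white [(568, 242, 28, 19, 0.8, np.int32(63)), (551, 372, 25, 21, 2.0, np.int32(64)), (494, 305, 29, 18, -45.1, np.int32(62)), (403, 270, 235, 76, -68.3, np.int32(1956)), (466, 392, 25, 18, 88.6, np.int32(53))]
t [ 10 185 227]
t [  9 182 129]
t [ 10 185 229]
t [ 10 186 229]
tiles []
ramp [(496, -131, 146, 105, -0.2, np.int32(1655))]
ridge band [(494, -95, 140, 29, 0.3, np.int32(447))]
felt [(494, -5, 147, 133, 88.8, np.int32(2055))]
[[571. 458.  24.]
 [656. 242.  24.]
 [414. 145.  24.]
 [326. 362.  24.]
 [475. 179.  24.]
 [401. 388.  24.]
 [525. 319.  24.]]
[[562. -87. 110.]
 [424. -89. 110.]]
```

```bash
cat >> h.py <<'E'
B0=np.array([527.,320.]); BY=np.radians(21.6)
def bw(bx,by): c,s=np.cos(BY),np.sin(BY); return B0+[c*bx-s*by,s*bx+c*by]
def wb(x,y): c,s=np.cos(BY),np.sin(BY); d=np.array([x,y])-B0; return np.array([c*d[0]+s*d[1],-s*d[0]+c*d[1]])
def plan(*tg):     # targets: TCP x,y,z,psi deg -> spin first, then offset in tool axes
    s=manip.read_state(); p=s["eef_pos"]; y=np.degrees(s["eef_rot"][2])
    print("at",p.round(1),round(y,1),"t",round(s["clock"],1))
    for t in tg:
        q=np.radians(t[3]); d=np.array(t[:3])-p
        print(t,"spin",round(-((t[3]-y+180)%360-180),1),"off",np.round([np.cos(q)*d[0]+np.sin(q)*d[1],np.sin(q)*d[0]-np.cos(q)*d[1],-d[2]],1))
        p,y=np.array(t[:3],float),t[3]
E
python3 - <<'E'
from h import *
c=cam("side")
k=640/310
print(atz(c,np.array([[357,172],[463,181]])/k+90,110).round(),atz(c,np.array([[352,225],[453,236]])/k+90,0).round())
a=bw(88,-47);b=bw(-102,-47);d=bw(88,47);e=bw(-102,47)
# TCP z: sole at 26 -> grasp 68 -> tcp 146
plan((674,6,260,97),(674,6,123,97),(674,6,220,97),(*a,220,111.6),(*a,146,111.6),(*b,146,111.6),(*b,200,111.6),(*d,200,111.6),(*d,146,111.6),(*e,146,111.6),(*e,220,111.6))
E
```

```text
[[562. -66. 110.]
 [422. -78. 110.]] [[567. -74.   0.]
 [425. -82.   0.]]
at [ 212.1 -507.5  302.6] 22.7 t 1.2
(674, 6, 260, 97) spin -74.3 off [453.3 521.1  42.6]
(674, 6, 123, 97) spin 0 off [  0.   0. 137.]
(674, 6, 220, 97) spin 0 off [  0.   0. -97.]
(np.float64(626.122184734346), np.float64(308.69546579950384), 220, 111.6) spin -14.6 off [299.1  66.9  -0. ]
(np.float64(626.122184734346), np.float64(308.69546579950384), 146, 111.6) spin -0.0 off [ 0.  0. 74.]
(np.float64(449.46465241557826), np.float64(238.75180078941503), 146, 111.6) spin -0.0 off [  -0. -190.   -0.]
(np.float64(449.46465241557826), np.float64(238.75180078941503), 200, 111.6) spin -0.0 off [  0.   0. -54.]
(np.float64(591.5184767819862), np.float64(396.09445547299947), 200, 111.6) spin -0.0 off [ 94. 190.  -0.]
(np.float64(591.5184767819862), np.float64(396.09445547299947), 146, 111.6) spin -0.0 off [ 0.  0. 54.]
(np.float64(414.8609444632185), np.float64(326.15079046291066), 146, 111.6) spin -0.0 off [  -0. -190.   -0.]
(np.float64(414.8609444632185), np.float64(326.15079046291066), 220, 111.6) spin -0.0 off [  0.   0. -74.]
```

>>> drive_tool:
  rows:
    - {"spin": -8.25}
    - {"spin": -8.25}
    - {"spin": -8.25}
    - {"spin": -8.25}
    - {"spin": -8.25}
    - {"spin": -8.25}
    - {"spin": -8.25}
    - {"spin": -8.25}
    - {"spin": -8.25}
    - {"offset": [20,22,0]}
    - {"offset": [28,32,0]}
    - {"offset": [28,32,0]}
    - {"offset": [28,32,0]}
    - {"offset": [28,32,0]}
    - {"offset": [28,32,0]}
    - {"offset": [28,32,0]}
    - {"offset": [28,32,0]}
    - {"offset": [28,32,0]}
    - {"offset": [28,32,0]}

```text
validation failed for argument at $.ro...
```

>>> drive_tool:
  rows:
    - {"offset": [28,32,0]}
    - {"offset": [28,32,0]}
    - {"offset": [28,32,0]}
    - {"offset": [28,32,7]}
    - {"offset": [28,32,8]}
    - {"offset": [25,30,8]}
    - {"offset": [15,20,10]}
    - {"offset": [7,9,10]}
    - {}

```text
validation failed for argument at $.ro...
```

```bash
python3 - <<'E'
from h import *
c=cam("wrist"); P=cloud(c); Z=P[...,2]
print("scr",rects(c,(Z>38)&(Z<58),49,400))
plan((674,6,123,97)); 
c=cam("top");P=cloud(c); Z=P[...,2]
cv2.imwrite("pics/top1.png",c["color"])
E
```

```text
scr [(109, -544, 207, 21, -61.6, np.int32(1519))]
at [ 212.1 -507.5  302.6] 22.7 t 1.3
(674, 6, 123, 97) spin -74.3 off [453.3 521.1 179.6]
```

>>> drive_tool:
  rows:
    - {"offset": [0,0,0],"spin": -8.25,"jaw": 94}
    - {"offset": [0,0,0],"spin": -8.25,"jaw": 94}
    - {"offset": [0,0,0],"spin": -8.25,"jaw": 94}
    - {"offset": [0,0,0],"spin": -8.25,"jaw": 94}
    - {"offset": [0,0,0],"spin": -8.25,"jaw": 94}
    - {"offset": [0,0,0],"spin": -8.25,"jaw": 94}
    - {"offset": [0,0,0],"spin": -8.25,"jaw": 94}
    - {"offset": [0,0,0],"spin": -8.25,"jaw": 94}
    - {"offset": [0,0,0],"spin": -8.25,"jaw": 94}
    - {"offset": [20,22,0],"spin": 0,"jaw": 94}
    - {"offset": [28,32,0],"spin": 0,"jaw": 94}
    - {"offset": [28,32,0],"spin": 0,"jaw": 94}
    - {"offset": [28,32,0],"spin": 0,"jaw": 94}
    - {"offset": [28,32,0],"spin": 0,"jaw": 94}
    - {"offset": [28,32,0],"spin": 0,"jaw": 94}
    - {"offset": [28,32,0],"spin": 0,"jaw": 94}
    - {"offset": [28,32,0],"spin": 0,"jaw": 94}
    - {"offset": [28,32,0],"spin": 0,"jaw": 94}
    - {"offset": [28,32,0],"spin": 0,"jaw": 94}

```text
clock: 3.25
eef_pos: [487.9, -198.5, 302.8]
eef_rot: [3.141, 0.0, 1.692]
wrist_force: [0.2, 0.5, 0.0]
finger_gap: 94.1
```

>>> drive_tool:
  rows:
    - {"offset": [28,32,0],"spin": 0,"jaw": 94}
    - {"offset": [28,32,0],"spin": 0,"jaw": 94}
    - {"offset": [28,32,0],"spin": 0,"jaw": 94}
    - {"offset": [28,32,7],"spin": 0,"jaw": 94}
    - {"offset": [28,32,8],"spin": 0,"jaw": 94}
    - {"offset": [20,25,8],"spin": 0,"jaw": 94}
    - {"offset": [15,20,10],"spin": 0,"jaw": 94}
    - {"offset": [6,6,10],"spin": 0,"jaw": 94}
    - {"offset": [0,0,0],"spin": 0,"jaw": 94}

```text
clock: 4.15
eef_pos: [674.3, 5.5, 257.5]
eef_rot: [-3.139, -0.0, 1.693]
wrist_force: [-0.3, 0.1, -0.4]
finger_gap: 93.7
```

```bash
python3 - <<'E'
from h import *
c=cam("wrist"); P=cloud(c); Z=P[...,2]
cv2.imwrite("pics/w1.png",c["color"])
print("scr",rects(c,(Z>38)&(Z<58),49,400))
plan((674,6,123,97)); 
E
```

```text
scr [(822, 139, 136, 40, -19.6, np.int32(7761)), (678, 6, 137, 39, -83.3, np.int32(6334)), (497, -83, 114, 13, -0.2, np.int32(1160))]
at [674.1   4.7 258.8] 96.9 t 4.2
(674, 6, 123, 97) spin -0.1 off [  1.3   0.  135.8]
```

View pics/w1.png

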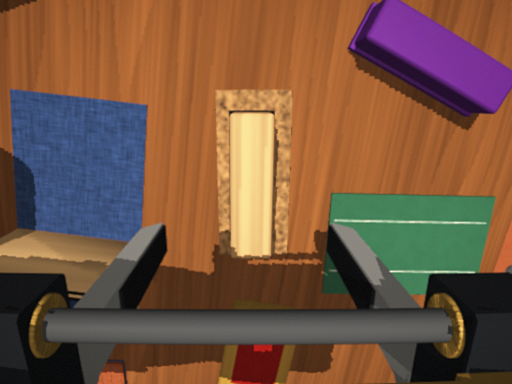

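The scraper sits between the fingers on its mat. I go down and grip it.

>>> drive_tool:
  rows:
    - {"offset": [1,3,20],"spin": 0,"jaw": 94}
    - {"offset": [0,0,25],"spin": 0,"jaw": 94}
    - {"offset": [0,0,25],"spin": 0,"jaw": 94}
    - {"offset": [0,0,25],"spin": 0,"jaw": 94}
    - {"offset": [0,0,20],"spin": 0,"jaw": 94}
    - {"offset": [0,0,13],"spin": 0,"jaw": 94}
    - {"offset": [0,0,7],"spin": 0,"jaw": 94}
    - {"offset": [0,0,0],"spin": 0,"jaw": 30}
    - {"offset": [0,0,0],"spin": 0,"jaw": 30}
    - {"offset": [0,0,0],"spin": 0,"jaw": 30}
    - {"offset": [0,0,0],"spin": 0,"jaw": 30}
    - {"offset": [0,0,0],"spin": 0,"jaw": 30}
    - {"offset": [0,0,0],"spin": 0,"jaw": 30}
    - {"offset": [0,0,0],"spin": 0,"jaw": 30}
  force: 45

```text
clock: 5.6
eef_pos: [677.5, 6.4, 124.7]
eef_rot: [3.141, -0.0, 1.692]
wrist_force: [-0.4, 0.2, 0.3]
finger_gap: 44.0
```

>>> drive_tool:
  rows:
    - {"offset": [0,0,-15],"spin": 0,"jaw": 30}
    - {"offset": [0,0,-25],"spin": 0,"jaw": 30}
    - {"offset": [0,0,-30],"spin": 0,"jaw": 30}
    - {"offset": [0,0,-20],"spin": -7.3,"jaw": 30}
    - {"offset": [0,0,-7],"spin": -7.3,"jaw": 30}

```text
clock: 6.1
eef_pos: [677.9, 6.4, 225.5]
eef_rot: [3.138, 0.002, 1.952]
wrist_force: [0.4, -0.2, -2.0]
finger_gap: 43.9
```

```bash
python3 - <<'E'
from h import *
c=cam("wrist"); cv2.imwrite("pics/w2.png",c["color"])
a=bw(88,-47);b=bw(-102,-47)
plan((*a,220,111.6),(*a,146,111.6),(*b,146,111.6))
E
```

```text
at [677.9   6.4 225.5] 112.3 t 6.2
(np.float64(626.122184734346), np.float64(308.69546579950384), 220, 111.6) spin 0.7 off [300.1  63.1   5.5]
(np.float64(626.122184734346), np.float64(308.69546579950384), 146, 111.6) spin -0.0 off [ 0.  0. 74.]
(np.float64(449.46465241557826), np.float64(238.75180078941503), 146, 111.6) spin -0.0 off [  -0. -190.   -0.]
```

View pics/w2.png

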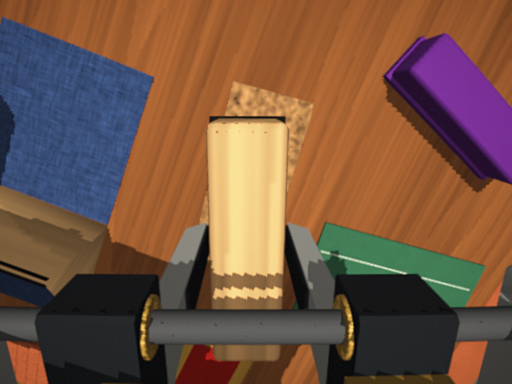

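The block is held straight. I carry it to the far end of lane 1, lower it and sweep toward the trough.

>>> drive_tool:
  rows:
    - {"offset": [15,3,0],"spin": 0.7,"jaw": 30}
    - {"offset": [30,6,0],"spin": 0,"jaw": 30}
    - {"offset": [35,7,0],"spin": 0,"jaw": 30}
    - {"offset": [35,7,0],"spin": 0,"jaw": 30}
    - {"offset": [35,7,0],"spin": 0,"jaw": 30}
    - {"offset": [35,7,0],"spin": 0,"jaw": 30}
    - {"offset": [35,7,0],"spin": 0,"jaw": 30}
    - {"offset": [35,8,0],"spin": 0,"jaw": 30}
    - {"offset": [30,7,5],"spin": 0,"jaw": 30}
    - {"offset": [15,4,10],"spin": 0,"jaw": 30}
    - {"offset": [0,0,20],"spin": 0,"jaw": 30}
    - {"offset": [0,0,20],"spin": 0,"jaw": 30}
    - {"offset": [0,0,13],"spin": 0,"jaw": 30}
    - {"offset": [0,0,6],"spin": 0,"jaw": 30}
    - {"offset": [0,0,0],"spin": 0,"jaw": 30}

```text
clock: 7.65
eef_pos: [629.7, 308.8, 147.4]
eef_rot: [-3.141, 0.0, 1.933]
wrist_force: [0.5, -0.2, -3.2]
finger_gap: 43.7
```

```bash
python3 - <<'E'
from h import *
b=bw(-102,-47); plan((*b,147.5,111.6)); p=manip.read_state()["eef_pos"]; print(wb(*p[:2]))
c=cam("side"); a=c["color"][230:384,130:320]; cv2.imwrite("pics/s2.png",cv2.resize(a,None,fx=3.5,fy=3.5,interpolation=2))
E
```

```text
at [629.7 308.8 147.4] 110.8 t 7.7
(np.float64(449.46465241557826), np.float64(238.75180078941503), 147.5, 111.6) spin -0.8 off [ 1.200e+00 -1.933e+02 -1.000e-01]
[ 91.32934226 -48.23026036]
```

View pics/s2.png

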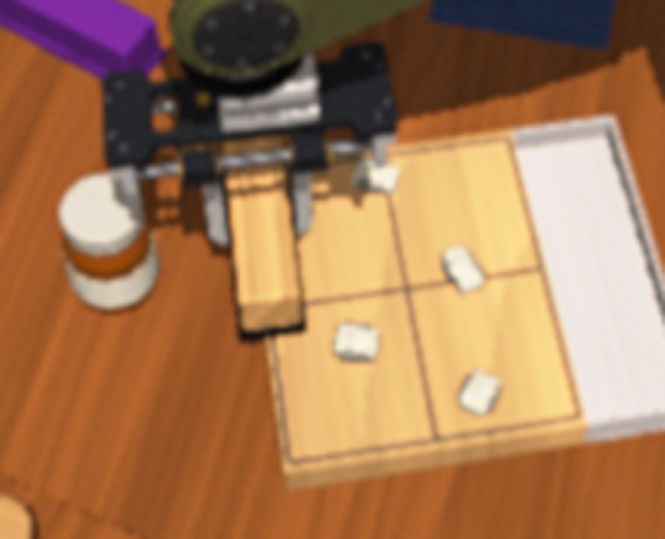

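>>> drive_tool:
  rows:
    - {"offset": [0,-8,0],"spin": -0.8,"jaw": 30}
    - {"offset": [0,-14,0],"spin": 0,"jaw": 30}
    - {"offset": [0,-15,0],"spin": 0,"jaw": 30}
    - {"offset": [0,-15,0],"spin": 0,"jaw": 30}
    - {"offset": [0,-15,0],"spin": 0,"jaw": 30}
    - {"offset": [0,-15,0],"spin": 0,"jaw": 30}
    - {"offset": [0,-15,0],"spin": 0,"jaw": 30}
    - {"offset": [0,-15,0],"spin": 0,"jaw": 30}
    - {"offset": [0,-15,0],"spin": 0,"jaw": 30}
    - {"offset": [0,-15,0],"spin": 0,"jaw": 30}
    - {"offset": [0,-15,0],"spin": 0,"jaw": 30}
    - {"offset": [0,-15,0],"spin": 0,"jaw": 30}
    - {"offset": [0,-13,0],"spin": 0,"jaw": 30}
    - {"offset": [0,-8,0],"spin": 0,"jaw": 30}
    - {"offset": [0,0,0],"spin": 0,"jaw": 30}
    - {"offset": [0,0,-20],"spin": 0,"jaw": 30}
    - {"offset": [0,0,-25],"spin": 0,"jaw": 30}
    - {"offset": [0,0,-10],"spin": 0,"jaw": 30}

```text
clock: 9.5
eef_pos: [451.1, 238.5, 204.9]
eef_rot: [3.138, -0.0, 1.948]
wrist_force: [0.5, -0.7, -2.8]
finger_gap: 43.6
```

```bash
python3 - <<'E'
from h import *
d=bw(88,47);e=bw(-102,47); plan((*d,200,111.6),(*d,147.5,111.6),(*e,147.5,111.6))
c=cam("side"); a=c["color"][230:384,130:360]; cv2.imwrite("pics/s3.png",cv2.resize(a,None,fx=3,fy=3,interpolation=2))
for r in finder.find_in("side","chip1"): print(r["p"],r["uv"],[wb(*atz(c,r["uv"],z)[0,:2]).round() for z in(31,11)])
E
```

```text
at [451.1 238.5 204.9] 111.6 t 9.5
(np.float64(591.5184767819862), np.float64(396.09445547299947), 200, 111.6) spin 0.0 off [ 94.8 188.6   4.9]
(np.float64(591.5184767819862), np.float64(396.09445547299947), 147.5, 111.6) spin -0.0 off [ 0.   0.  52.5]
(np.float64(414.8609444632185), np.float64(326.15079046291066), 147.5, 111.6) spin -0.0 off [  -0. -190.   -0.]
0.43 [301.4, 302.3] [array([-133.,   -2.]), array([-137.,  -14.])]
```

View pics/s3.png

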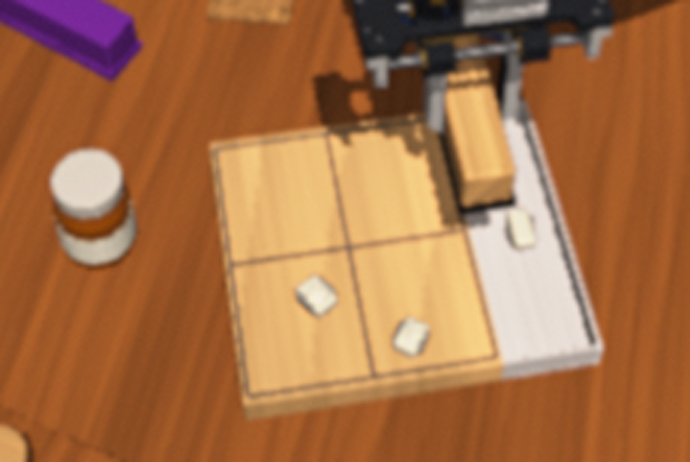

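Lane 1 is clear, with one chip visible in the trough. Two chips remain in the +y lane, so I run the second stroke.

>>> drive_tool:
  rows:
    - {"offset": [8,15,0],"spin": 0,"jaw": 30}
    - {"offset": [16,32,0],"spin": 0,"jaw": 30}
    - {"offset": [18,35,0],"spin": 0,"jaw": 30}
    - {"offset": [18,35,0],"spin": 0,"jaw": 30}
    - {"offset": [18,35,0],"spin": 0,"jaw": 30}
    - {"offset": [12,24,3],"spin": 0,"jaw": 30}
    - {"offset": [5,13,7],"spin": 0,"jaw": 30}
    - {"offset": [0,0,15],"spin": 0,"jaw": 30}
    - {"offset": [0,0,17],"spin": 0,"jaw": 30}
    - {"offset": [0,0,10],"spin": 0,"jaw": 30}
    - {"offset": [0,0,5],"spin": 0,"jaw": 30}
    - {"offset": [0,0,0],"spin": 0,"jaw": 30}

```text
clock: 10.8
eef_pos: [590.4, 395.6, 145.8]
eef_rot: [-3.141, 0.0, 1.948]
wrist_force: [-1.2, -0.6, -2.8]
finger_gap: 43.5
```

>>> drive_tool:
  rows:
    - {"offset": [0,-8,0],"spin": 0,"jaw": 30}
    - {"offset": [0,-14,0],"spin": 0,"jaw": 30}
    - {"offset": [0,-15,0],"spin": 0,"jaw": 30}
    - {"offset": [0,-15,0],"spin": 0,"jaw": 30}
    - {"offset": [0,-15,0],"spin": 0,"jaw": 30}
    - {"offset": [0,-15,0],"spin": 0,"jaw": 30}
    - {"offset": [0,-15,0],"spin": 0,"jaw": 30}
    - {"offset": [0,-15,0],"spin": 0,"jaw": 30}
    - {"offset": [0,-15,0],"spin": 0,"jaw": 30}
    - {"offset": [0,-15,0],"spin": 0,"jaw": 30}
    - {"offset": [0,-15,0],"spin": 0,"jaw": 30}
    - {"offset": [0,-15,0],"spin": 0,"jaw": 30}
    - {"offset": [0,-13,0],"spin": 0,"jaw": 30}
    - {"offset": [0,-8,0],"spin": 0,"jaw": 30}
    - {"offset": [0,0,0],"spin": 0,"jaw": 30}
    - {"offset": [0,0,-20],"spin": 0,"jaw": 30}
    - {"offset": [0,0,-25],"spin": 0,"jaw": 30}
    - {"offset": [0,0,-30],"spin": 0,"jaw": 30}

```text
clock: 12.6
eef_pos: [411.3, 324.8, 220.8]
eef_rot: [-3.14, 0.0, 1.948]
wrist_force: [0.1, 0.1, -2.4]
finger_gap: 43.7
```

```bash
python3 - <<'E'
from h import *
plan((677.5,6.4,225,97),(677.5,6.4,126,97))
c=cam("side"); a=c["color"][230:384,130:360]; cv2.imwrite("pics/s4.png",cv2.resize(a,None,fx=3,fy=3,interpolation=2))
for r in finder.find_in("side","chip1"): print(r["p"],r["uv"],[wb(*atz(c,r["uv"],z)[0,:2]).round() for z in(31,11)])
c=cam("top"); hsv=cv2.cvtColor(c["color"],cv2.COLOR_BGR2HSV).astype(int);P=cloud(c); X,Y,Z=P[...,0],P[...,1],P[...,2]
print("mat",rects(c,(X>600)&(X<740)&(Y>-120)&(Y<130)&(hsv[...,1]<150),3))
for r in finder.find_in("top","chip1"): print(r["p"],r["uv"],[wb(*atz(c,r["uv"],z)[0,:2]).round() for z in(31,11)])
E
```

```text
at [411.3 324.8 220.8] 111.6 t 12.6
(677.5, 6.4, 225, 97) spin 14.6 off [-348.4  225.4   -4.2]
(677.5, 6.4, 126, 97) spin 0 off [ 0.  0. 99.]
mat [(679, 9, 167, 68, -83.5, np.int32(923))]
0.66 [149.9, 282.1] [array([-143.,   51.]), array([-142.,   56.])]
0.58 [166.2, 275.9] [array([-145.,    0.]), array([-144.,    4.])]
0.49 [277.6, 242.4] [array([-183., -346.]), array([-182., -347.])]
0.44 [194.7, 254.9] [array([-120., -101.]), array([-118.,  -98.])]
```

View pics/s4.png

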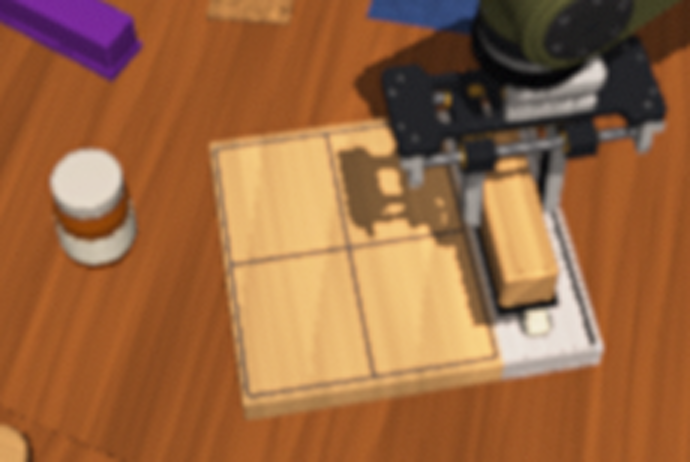

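The board is clear and chips show in the trough. I take the block back to its mat.

>>> drive_tool:
  rows:
    - {"offset": [0,0,0],"spin": 7.3,"jaw": 30}
    - {"offset": [0,0,0],"spin": 7.3,"jaw": 30}
    - {"offset": [-16,10,0],"spin": 0,"jaw": 30}
    - {"offset": [-32,21,0],"spin": 0,"jaw": 30}
    - {"offset": [-32,21,0],"spin": 0,"jaw": 30}
    - {"offset": [-32,21,0],"spin": 0,"jaw": 30}
    - {"offset": [-32,21,0],"spin": 0,"jaw": 30}
    - {"offset": [-32,21,0],"spin": 0,"jaw": 30}
    - {"offset": [-32,21,0],"spin": 0,"jaw": 30}
    - {"offset": [-32,21,0],"spin": 0,"jaw": 30}
    - {"offset": [-32,21,0],"spin": 0,"jaw": 30}
    - {"offset": [-32,20,0],"spin": 0,"jaw": 30}
    - {"offset": [-27,17,0],"spin": 0,"jaw": 30}
    - {"offset": [-17,11,0],"spin": 0,"jaw": 30}
    - {"offset": [0,0,15],"spin": 0,"jaw": 30}
    - {"offset": [0,0,25],"spin": 0,"jaw": 30}
    - {"offset": [0,0,25],"spin": 0,"jaw": 30}
    - {"offset": [0,0,15],"spin": 0,"jaw": 30}
    - {"offset": [0,0,9],"spin": 0,"jaw": 30}
    - {"offset": [0,0,0],"spin": 0,"jaw": 30}

```text
clock: 14.8
eef_pos: [677.6, 7.6, 130.0]
eef_rot: [-3.139, -0.0, 1.694]
wrist_force: [0.2, -0.1, -1.9]
finger_gap: 43.8
```

```bash
python3 - <<'E'
from h import *
plan((679,9,125,97))
E
```

```text
at [677.6   7.6 130. ] 97.0 t 14.8
(679, 9, 125, 97) spin 0.0 off [1.2 1.5 5. ]
```

>>> drive_tool:
  rows:
    - {"offset": [0,0,4],"spin": 0,"jaw": 30}
    - {"offset": [0,0,0],"spin": 0,"jaw": 60}
    - {"offset": [0,0,0],"spin": 0,"jaw": 94}
    - {"offset": [0,0,0],"spin": 0,"jaw": 94}
    - {"offset": [0,0,0],"spin": 0,"jaw": 94}
    - {"offset": [0,0,-20],"spin": 0,"jaw": 94}
    - {"offset": [0,0,-30],"spin": 0,"jaw": 94}
    - {"offset": [0,0,-40],"spin": 0,"jaw": 94}
    - {"offset": [0,0,-40],"spin": 0,"jaw": 94}
    - {"offset": [0,0,-40],"spin": 0,"jaw": 94}
    - {"offset": [-20,-20,-20],"spin": 0,"jaw": 94}
    - {"offset": [-25,-25,0],"spin": 0,"jaw": 94}
    - {"offset": [-25,-25,0],"spin": 0,"jaw": 94}
    - {"offset": [-25,-25,0],"spin": 0,"jaw": 94}
    - {"offset": [-25,-25,0],"spin": 0,"jaw": 94}
    - {"offset": [-25,-20,0],"spin": 0,"jaw": 94}
    - {"offset": [-10,-10,0],"spin": 0,"jaw": 94}
    - {"offset": [0,0,0],"spin": 0,"jaw": 94}

```text
clock: 16.6
eef_pos: [547.7, -165.9, 318.1]
eef_rot: [3.141, 0.0, 1.692]
wrist_force: [-0.1, -0.3, 0.8]
finger_gap: 94.0
```

```bash
cat >> h.py <<'E'
def tiles(c):
    hsv=cv2.cvtColor(c["color"],cv2.COLOR_BGR2HSV).astype(int); P=cloud(c); X,Y,Z=P[...,0],P[...,1],P[...,2]
    m=(hsv[...,0]>5)&(hsv[...,0]<12)&(hsv[...,1]>165)&(hsv[...,2]>60)&(X>300)&(X<750)&(Y>-520)&(Y<-215)&(Z>3)&(Z<16)
    m=cv2.morphologyEx(m.astype(np.uint8),cv2.MORPH_OPEN,np.ones((3,3)))
    return rects(c,m,8)
E
python3 - <<'E'
from h import *
plan()
c=cam("top"); cv2.imwrite("pics/t5.png",c["color"][110:340,90:440]); print(tiles(c))
w=cam("wrist"); cv2.imwrite("pics/w5.png",w["color"]); P=cloud(w); Z=P[...,2]
print("ridge",rects(w,(Z>95)&(Z<118)&(P[...,1]<-50),108,150)); print("wt",tiles(w))
P=cloud(c); X,Y,Z=P[...,0],P[...,1],P[...,2]
print("scraper",rects(c,(abs(X-675)<60)&(abs(Y)<110)&(Z>30)&(Z<60),46))
a=cv2.resize(c["color"][110:340,90:440],None,fx=1.5,fy=1.5,interpolation=2)
cv2.imwrite("pics/tw5.png",np.vstack([a[:345,:512],w["color"][:255]]))
E
```

```text
at [ 547.7 -165.9  318.1] 96.9 t 16.6
[(480, -387, 88, 58, -12.9, np.int32(428)), (373, -304, 38, 21, -1.0, np.int32(79))]
ridge [(495, -92, 140, 18, -0.3, np.int32(3212))]
wt [(392, -281, 88, 59, 10.3, np.int32(1954)), (507, -280, 89, 59, 7.1, np.int32(2890)), (623, -331, 89, 51, -0.6, np.int32(1977)), (469, -359, 61, 22, 7.5, np.int32(396))]
scraper [(675, 7, 137, 43, -83.4, np.int32(595))]
```

View pics/tw5.png

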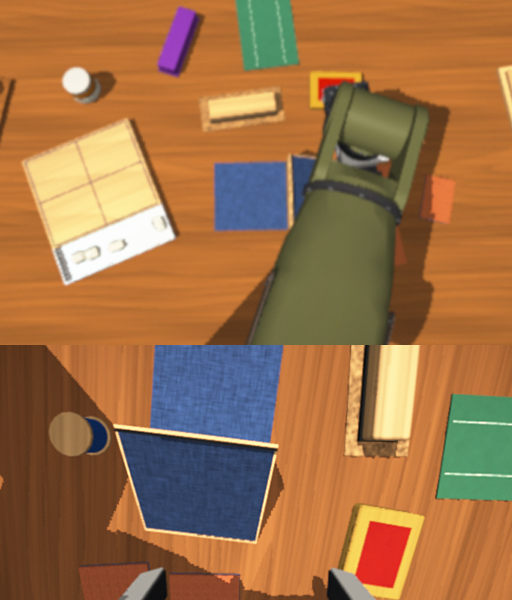

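The trough holds four chips, the scraper is back on its cork, and the ridge line in the wrist view runs from (115,83) to (277,102). I compute the ridge from that, then take the tile at (507,-280).

```bash
python3 - <<'E'
from h import *
w=cam("wrist")
r=atz(w,[[115,82],[277,101]],110); print(r.round(1), "foot felt", atz(w,[[150,85],[272,97]],0).round(1))
d=r[1]-r[0]; print("yaw",np.degrees(np.arctan2(d[1],d[0])), r.mean(0).round(1), np.linalg.norm(d))
plan((507,-280,170,97),(507,-280,95,97))
E
```

```text
[[427.6 -84.8 110. ]
 [564.9 -84.  110. ]] foot felt [[425.9 -82.1   0. ]
 [568.  -78.5   0. ]]
yaw 0.33046241272043364 [496.3 -84.4 110. ] 137.2581982722456
at [ 548.9 -164.   317.7] 97.1 t 16.8
(507, -280, 170, 97) spin 0.1 off [-110.   -55.7  147.7]
(507, -280, 95, 97) spin 0 off [ 0.  0. 75.]
```

>>> drive_tool:
  rows:
    - {"offset": [-15,-8,0],"spin": 8.5,"jaw": 94}
    - {"offset": [0,0,0],"spin": 8.5,"jaw": 94}
    - {"offset": [0,0,0],"spin": 8.5,"jaw": 94}
    - {"offset": [0,0,0],"spin": 8.5,"jaw": 94}
    - {"offset": [0,0,0],"spin": 8.5,"jaw": 94}
    - {"offset": [0,0,0],"spin": 8.5,"jaw": 94}
    - {"offset": [0,0,0],"spin": 8.5,"jaw": 94}
    - {"offset": [0,0,0],"spin": 8.5,"jaw": 94}
    - {"offset": [0,0,0],"spin": 8.5,"jaw": 94}
    - {"offset": [0,0,0],"spin": 8.5,"jaw": 94}
    - {"offset": [0,0,0],"spin": 5,"jaw": 94}

```text
clock: 17.85
eef_pos: [542.9, -179.6, 317.5]
eef_rot: [-3.141, 0.0, 0.118]
wrist_force: [0.6, 0.2, -0.6]
finger_gap: 93.9
```

```bash
python3 - <<'E'
from h import *
w=cam("wrist"); print("wt",tiles(w)); c=cam("top"); print(tiles(c))
plan((503,-280,220,7))
E
```

```text
wt [(622, -336, 89, 60, -1.4, np.int32(3833)), (508, -280, 89, 59, 6.1, np.int32(2501)), (483, -374, 93, 39, -1.5, np.int32(1447)), (398, -280, 79, 59, 8.8, np.int32(2268))]
[(539, -282, 40, 25, 86.5, np.int32(78)), (481, -388, 85, 58, -12.9, np.int32(368))]
at [ 542.8 -179.7  317.4] 7.0 t 17.9
(503, -280, 220, 7) spin 0.0 off [-51.8  94.6  97.4]
```

>>> drive_tool:
  rows:
    - {"offset": [-10,20,15],"spin": 0,"jaw": 94}
    - {"offset": [-14,28,30],"spin": 0,"jaw": 94}
    - {"offset": [-14,28,30],"spin": 0,"jaw": 94}
    - {"offset": [-10,19,22],"spin": 0,"jaw": 94}
    - {"offset": [0,0,0],"spin": 0,"jaw": 94}

```text
clock: 18.45
eef_pos: [505.0, -281.9, 217.4]
eef_rot: [-3.138, 0.004, 0.124]
wrist_force: [1.0, 0.7, 0.6]
finger_gap: 94.0
```

```bash
python3 - <<'E'
from h import *
w=cam("wrist"); print("wt",tiles(w)); cv2.imwrite("pics/w6.png",w["color"])
plan((506,-280,98.5,7))
E
```

```text
wt [(662, -335, 10, 8, 10.2, np.int32(93)), (590, -357, 25, 16, -3.0, np.int32(381)), (582, -314, 16, 7, -82.7, np.int32(143)), (530, -289, 44, 37, 6.1, np.int32(1595)), (494, -393, 62, 60, -13.6, np.int32(3330)), (474, -303, 20, 17, -82.9, np.int32(241)), (457, -358, 37, 18, 17.4, np.int32(356)), (407, -278, 61, 59, 10.2, np.int32(2784))]
at [ 506.  -281.   219.4] 7.1 t 18.5
(506, -280, 98.5, 7) spin 0.1 off [ 1.000e-01 -1.000e+00  1.209e+02]
```

View pics/w6.png

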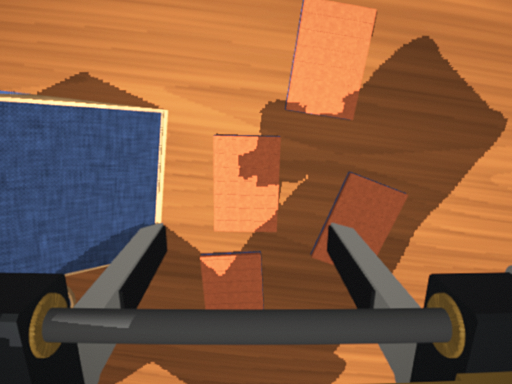

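The tile is between the fingers at corners (214,134), (280,136), (278,231) and (215,231). Shadow breaks my colour mask, so I use the corners.

```bash
python3 - <<'E'
from h import *
w=cam("wrist"); p=atz(w,[[214,134],[280,136],[278,231],[215,231]],8); print(p.round(), p.mean(0).round(1))
E
```

```text
[[ 551. -246.    8.]
 [ 557. -304.    8.]
 [ 468. -315.    8.]
 [ 461. -256.    8.]] [ 509.2 -280.2    8. ]
```

>>> drive_tool:
  rows:
    - {"offset": [0,-1,15],"spin": 0,"jaw": 94}
    - {"offset": [0,0,25],"spin": 0,"jaw": 94}
    - {"offset": [0,0,25],"spin": 0,"jaw": 94}
    - {"offset": [0,0,25],"spin": 0,"jaw": 94}
    - {"offset": [0,0,15],"spin": 0,"jaw": 94}
    - {"offset": [0,0,9],"spin": 0,"jaw": 94}
    - {"offset": [0,0,5],"spin": 0,"jaw": 94}
    - {"offset": [0,0,0],"spin": 0,"jaw": 94}
  force: 25

```text
clock: 19.35
eef_pos: [506.3, -279.8, 102.0]
eef_rot: [3.141, -0.0, 0.123]
wrist_force: [1.2, 0.3, 0.0]
finger_gap: 93.8
```

>>> drive_tool:
  rows:
    - {"offset": [2,0,3],"spin": 0,"jaw": 94}
    - {"offset": [0,0,0],"spin": 0,"jaw": 50}
    - {"offset": [0,0,0],"spin": 0,"jaw": 50}
    - {"offset": [0,0,0],"spin": 0,"jaw": 50}
    - {"offset": [0,0,0],"spin": 0,"jaw": 50}
    - {"offset": [0,0,0],"spin": 0,"jaw": 50}
    - {"offset": [0,0,0],"spin": 0,"jaw": 50}
    - {"offset": [0,0,-20],"spin": 0,"jaw": 50}
    - {"offset": [0,0,-30],"spin": 0,"jaw": 50}
    - {"offset": [0,0,-40],"spin": 0,"jaw": 50}
    - {"offset": [0,0,-40],"spin": 0,"jaw": 50}
    - {"offset": [0,0,-25],"spin": 0,"jaw": 50}
    - {"offset": [0,0,0],"spin": 0,"jaw": 50}

```text
clock: 20.65
eef_pos: [508.7, -280.1, 257.3]
eef_rot: [3.138, -0.005, 0.123]
wrist_force: [0.7, -1.0, -0.3]
finger_gap: 59.7
```

```bash
python3 - <<'E'
from h import *
plan((495.5,-62,255,90.5),(495.5,-62,235,90.5))
E
```

```text
at [ 508.7 -280.1  257.3] 7.0 t 20.6
(495.5, -62, 255, 90.5) spin -83.5 off [218.2 -11.3   2.3]
(495.5, -62, 235, 90.5) spin -0.0 off [ 0.  0. 20.]
```

>>> drive_tool:
  rows:
    - {"offset": [0,0,0],"spin": -8.35,"jaw": 50}
    - {"offset": [0,0,0],"spin": -8.35,"jaw": 50}
    - {"offset": [0,0,0],"spin": -8.35,"jaw": 50}
    - {"offset": [0,0,0],"spin": -8.35,"jaw": 50}
    - {"offset": [0,0,0],"spin": -8.35,"jaw": 50}
    - {"offset": [0,0,0],"spin": -8.35,"jaw": 50}
    - {"offset": [0,0,0],"spin": -8.35,"jaw": 50}
    - {"offset": [0,0,0],"spin": -8.35,"jaw": 50}
    - {"offset": [0,0,0],"spin": -8.35,"jaw": 50}
    - {"offset": [0,0,0],"spin": -8.35,"jaw": 50}
    - {"offset": [20,-1,0],"spin": 0,"jaw": 50}
    - {"offset": [32,-2,0],"spin": 0,"jaw": 50}
    - {"offset": [35,-2,0],"spin": 0,"jaw": 50}
    - {"offset": [35,-2,0],"spin": 0,"jaw": 50}
    - {"offset": [35,-2,0],"spin": 0,"jaw": 50}
    - {"offset": [33,-2,0],"spin": 0,"jaw": 50}
    - {"offset": [20,0,8],"spin": 0,"jaw": 50}
    - {"offset": [8,0,8],"spin": 0,"jaw": 50}
    - {"offset": [0,0,6],"spin": 0,"jaw": 50}
    - {"offset": [0,0,0],"spin": 0,"jaw": 50}

```text
clock: 22.65
eef_pos: [494.7, -62.5, 230.2]
eef_rot: [-3.139, -0.0, 1.58]
wrist_force: [-0.1, -0.3, -1.1]
finger_gap: 59.5
```

```bash
python3 - <<'E'
from h import *
plan((495.5,-62,235,90.5)); print(manip.read_state()["finger_gap"])
w=cam("wrist"); cv2.imwrite("pics/w7.png",w["color"])
E
```

```text
at [494.7 -62.5 230.2] 90.5 t 22.6
(495.5, -62, 235, 90.5) spin 0.0 off [ 0.5  0.8 -4.8]
59.46382896860436
```

View pics/w7.png

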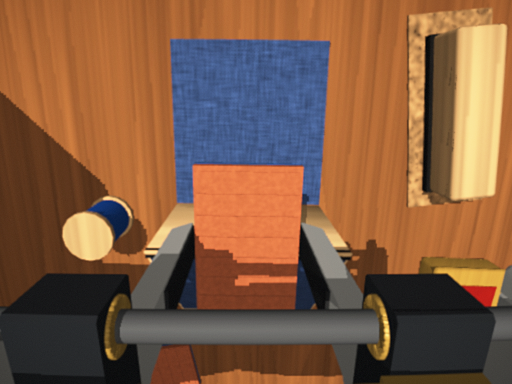

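```bash
python3 - <<'E'
from h import *
w=cam("wrist"); print(atz(w,[[147,254],[350,254],[147,248],[350,248]],110).round(1),atz(w,[[193,165],[303,165]],140).round(1))
print(atz(w,[[176,205],[322,205],[172,40],[329,41]],0).round(1))
E
```

```text
[[428.1 -84.9 110. ]
 [564.5 -83.6 110. ]
 [428.5 -80.5 110. ]
 [564.1 -79.2 110. ]] [[466.2 -18.4 140. ]
 [524.4 -17.9 140. ]]
[[424.8 -84.9   0. ]
 [569.5 -83.5   0. ]
 [427.9  67.    0. ]
 [566.   67.3   0. ]]
```

Ridge at y≈-83 and tile centre at y≈-63, level, so I let go.

>>> drive_tool:
  rows:
    - {"offset": [0,0,-4],"spin": 0,"jaw": 50}
    - {"offset": [0,0,0],"spin": 0,"jaw": 50}
    - {"offset": [0,0,0],"spin": 0,"jaw": 94}
    - {"offset": [0,0,0],"spin": 0,"jaw": 94}
    - {"offset": [0,0,0],"spin": 0,"jaw": 94}
    - {"offset": [0,0,0],"spin": 0,"jaw": 94}
    - {"offset": [0,0,-20],"spin": 0,"jaw": 94}
    - {"offset": [0,0,-30],"spin": 0,"jaw": 94}
    - {"offset": [0,0,-15],"spin": 0,"jaw": 94}
    - {"offset": [0,0,0],"spin": 0,"jaw": 94}

```text
clock: 23.75
eef_pos: [495.5, -61.9, 302.5]
eef_rot: [3.138, 0.001, 1.58]
wrist_force: [0.3, -0.5, -1.6]
finger_gap: 94.0
```

```bash
python3 - <<'E'
from h import *
w=cam("wrist"); cv2.imwrite("pics/w8.png",w["color"]); plan()
P=cloud(w); print(rects(w,(P[...,2]>3)&(P[...,2]<14)&(P[...,1]>-85)&(P[...,1]<80)&(P[...,0]>410)&(P[...,0]<580),8,300))
E
```

```text
at [495.1 -61.8 300.9] 90.5 t 23.8
[(495, -17, 90, 60, 89.9, np.int32(4312))]
```

View pics/w8.png

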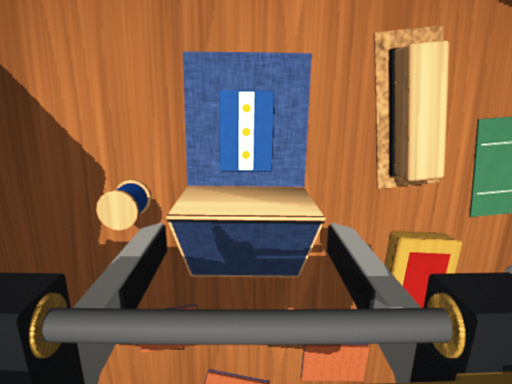

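The tile flipped glaze up at (495,-17) on the mat. I pick it up.

>>> drive_tool:
  rows:
    - {"offset": [15,0,10],"spin": 0,"jaw": 94}
    - {"offset": [20,0,25],"spin": 0,"jaw": 94}
    - {"offset": [10,0,35],"spin": 0,"jaw": 94}
    - {"offset": [0,0,40],"spin": 0,"jaw": 94}
    - {"offset": [0,0,40],"spin": 0,"jaw": 94}
    - {"offset": [0,0,28],"spin": 0,"jaw": 94}
    - {"offset": [0,0,15],"spin": 0,"jaw": 94}
    - {"offset": [0,0,9],"spin": 0,"jaw": 94}
    - {"offset": [0,0,0],"spin": 0,"jaw": 94}

```text
clock: 24.7
eef_pos: [493.8, -16.0, 97.8]
eef_rot: [-3.139, -0.0, 1.58]
wrist_force: [0.9, 0.0, -0.4]
finger_gap: 93.9
```

```bash
python3 - <<'E'
from h import *
for b in [(46,-55),(46,55),(-46,-55),(-46,55)]: print(b,bw(*b).round(1))
plan((495,-17,98.5,90.5),(495,-17,200,90.5),(*bw(46,55),200,111.6),(*bw(46,55),123,111.6))
E
```

```text
(46, -55) [590.  285.8]
(46, 55) [549.5 388.1]
(-46, -55) [504.5 251.9]
(-46, 55) [464.  354.2]
at [493.8 -16.   97.8] 90.6 t 24.7
(495, -17, 98.5, 90.5) spin 0.1 off [-1.   1.2 -0.7]
(495, -17, 200, 90.5) spin -0.0 off [   0.     0.  -101.5]
(np.float64(549.5228679532023), np.float64(388.071436147349), 200, 111.6) spin -21.1 off [356.6 199.8  -0. ]
(np.float64(549.5228679532023), np.float64(388.071436147349), 123, 111.6) spin -0.0 off [ 0.  0. 77.]
```

>>> drive_tool:
  rows:
    - {"offset": [0,0,0],"spin": 0,"jaw": 50}
    - {"offset": [0,0,0],"spin": 0,"jaw": 50}
    - {"offset": [0,0,0],"spin": 0,"jaw": 50}
    - {"offset": [0,0,0],"spin": 0,"jaw": 50}
    - {"offset": [0,0,0],"spin": 0,"jaw": 50}
    - {"offset": [0,0,0],"spin": 0,"jaw": 50}
    - {"offset": [0,0,-20],"spin": 0,"jaw": 50}
    - {"offset": [0,0,-30],"spin": 0,"jaw": 50}
    - {"offset": [0,0,-30],"spin": -7,"jaw": 50}
    - {"offset": [0,0,-20],"spin": -7,"jaw": 50}
    - {"offset": [0,0,0],"spin": -7,"jaw": 50}

```text
clock: 25.8
eef_pos: [495.4, -16.9, 201.4]
eef_rot: [3.138, 0.002, 1.952]
wrist_force: [-0.8, 0.3, -1.3]
finger_gap: 59.5
```

>>> drive_tool:
  rows:
    - {"offset": [18,10,0],"spin": 0,"jaw": 50}
    - {"offset": [32,18,0],"spin": 0,"jaw": 50}
    - {"offset": [36,20,0],"spin": 0,"jaw": 50}
    - {"offset": [36,20,0],"spin": 0,"jaw": 50}
    - {"offset": [36,20,0],"spin": 0,"jaw": 50}
    - {"offset": [36,20,0],"spin": 0,"jaw": 50}
    - {"offset": [36,20,0],"spin": 0,"jaw": 50}
    - {"offset": [36,20,0],"spin": 0,"jaw": 50}
    - {"offset": [36,20,0],"spin": 0,"jaw": 50}
    - {"offset": [28,16,0],"spin": 0,"jaw": 50}
    - {"offset": [18,10,10],"spin": 0,"jaw": 50}
    - {"offset": [8,4,15],"spin": 0,"jaw": 50}
    - {"offset": [0,0,20],"spin": 0,"jaw": 50}
    - {"offset": [0,0,15],"spin": 0,"jaw": 50}
    - {"offset": [0,0,0],"spin": 0,"jaw": 50}

```text
clock: 27.3
eef_pos: [547.4, 385.8, 135.7]
eef_rot: [-3.137, 0.001, 1.946]
wrist_force: [0.8, -0.2, -1.1]
finger_gap: 59.7
```

```bash
python3 - <<'E'
from h import *
plan((*bw(46,55),123,111.6)); print(manip.read_state()["finger_gap"])
w=cam("wrist"); cv2.imwrite("pics/w9.png",w["color"])
E
```

```text
at [547.4 385.8 135.7] 111.5 t 27.3
(np.float64(549.5228679532023), np.float64(388.071436147349), 123, 111.6) spin -0.1 off [ 1.3  2.8 12.7]
59.67907973466838
```

View pics/w9.png

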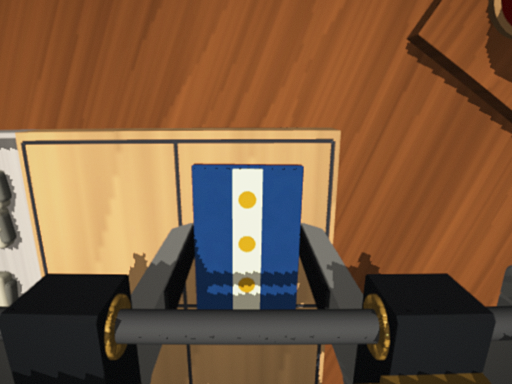

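```bash
python3 - <<'E'
from h import *
w=cam("wrist"); 
for q in atz(w,[[177,142],[334,142],[22,142],[342,131],[18,131]],24): print(q.round(), wb(*q[:2]).round(1))
for q in atz(w,[[193,165],[303,165]],44): print(q.round(), wb(*q[:2]).round(1))
E
```

```text
[490. 421.  24.] [  3.  107.8]
[576. 455.  24.] [ 95.4 107.7]
[402. 387.  24.] [-91.  108.5]
[578. 463.  24.] [ 99.7 114.1]
[399. 393.  24.] [-92.4 115.1]
[505. 416.  44.] [15.2 97.7]
[560. 438.  44.] [74.3 97.6]
```

>>> drive_tool:
  rows:
    - {"offset": [1,4,5],"spin": 0,"jaw": 50}
    - {"offset": [0,0,5],"spin": 0,"jaw": 50}
    - {"offset": [0,0,2.5],"spin": 0,"jaw": 50}
    - {"offset": [0,0,0],"spin": 0,"jaw": 50}
    - {"offset": [0,0,0],"spin": 0,"jaw": 76}
    - {"offset": [0,0,0],"spin": 0,"jaw": 76}
    - {"offset": [0,0,0],"spin": 0,"jaw": 76}
    - {"offset": [0,0,-20],"spin": 0,"jaw": 76}
    - {"offset": [0,0,-40],"spin": 0,"jaw": 76}
    - {"offset": [0,0,-50],"spin": 0,"jaw": 94}
    - {"offset": [0,0,-50],"spin": 0,"jaw": 94}
    - {"offset": [0,0,-20],"spin": 0,"jaw": 94}
    - {"offset": [0,0,0],"spin": 0,"jaw": 94}

```text
clock: 28.7
eef_pos: [551.8, 389.7, 310.4]
eef_rot: [3.135, -0.001, 1.947]
wrist_force: [0.1, 0.9, -0.1]
finger_gap: 93.8
```

```bash
sed -i 's/B0=np.array(\[527.,320.\])/B0=np.array([529.9,319.5])/' h.py; cat >> h.py <<'E'
def blue(c):   # tiles on the board, board frame
    hsv=cv2.cvtColor(c["color"],cv2.COLOR_BGR2HSV).astype(int); P=cloud(c)
    m=((hsv[...,0]>95)&(hsv[...,0]<125)&(hsv[...,1]>120))&(P[...,1]>180)&(P[...,2]<60)
    m=cv2.morphologyEx(m.astype(np.uint8),cv2.MORPH_CLOSE,np.ones((9,9)))
    return [(wb(r[0],r[1]).round(1),r[2:]) for r in rects(c,m,32)]
def tiles(c):
    hsv=cv2.cvtColor(c["color"],cv2.COLOR_BGR2HSV).astype(int); P=cloud(c); X,Y,Z=P[...,0],P[...,1],P[...,2]
    m=(hsv[...,0]<11)&(hsv[...,1]>155)&(X>300)&(X<750)&(Y>-520)&(Y<-200)&(Z>2.5)&(Z<16)
    m=cv2.morphologyEx(m.astype(np.uint8),cv2.MORPH_CLOSE,np.ones((3,3)))
    m=cv2.morphologyEx(m,cv2.MORPH_OPEN,np.ones((5,5)))
    return rects(c,m,8)
E
python3 - <<'E'
from h import *
w=cam("wrist"); print(blue(w)); t=cam("top"); print(blue(t),tiles(t)); 
plan((394,-281,260,10))
E
```

```text
[(array([26.8, 56.6]), (87, 20, -69.6, np.int32(1397))), (array([64.5, 56.7]), (87, 21, -68.2, np.int32(1403)))]
[(array([44.6, 58.1]), (85, 53, -69.0, np.int32(466)))] [(621, -322, 55, 34, -3.8, np.int32(169)), (511, -383, 32, 19, 88.9, np.int32(70))]
at [551.4 389.3 305.5] 111.5 t 28.8
(394, -281, 260, 10) spin 101.5 off [-271.4  632.8   45.5]
```

Tile 1 lies well in bay 4. I go to the next tile at (394,-281).

>>> drive_tool:
  rows:
    - {"offset": [-16,-11,0],"spin": 0,"jaw": 94}
    - {"offset": [-30,-21,0],"spin": 0,"jaw": 94}
    - {"offset": [-36,-25,0],"spin": 0,"jaw": 94}
    - {"offset": [-36,-25,0],"spin": 0,"jaw": 94}
    - {"offset": [-36,-25,0],"spin": 0,"jaw": 94}
    - {"offset": [-36,-25,0],"spin": 0,"jaw": 94}
    - {"offset": [-36,-25,0],"spin": 0,"jaw": 94}
    - {"offset": [-36,-25,0],"spin": 0,"jaw": 94}
    - {"offset": [-36,-25,0],"spin": 0,"jaw": 94}
    - {"offset": [-36,-25,0],"spin": 0,"jaw": 94}
    - {"offset": [-36,-25,0],"spin": 0,"jaw": 94}
    - {"offset": [-36,-25,0],"spin": 0,"jaw": 94}
    - {"offset": [-36,-25,0],"spin": 0,"jaw": 94}
    - {"offset": [-36,-25,0],"spin": 0,"jaw": 94}
    - {"offset": [-36,-25,0],"spin": 0,"jaw": 94}
    - {"offset": [-30,-21,0],"spin": 0,"jaw": 94}
    - {"offset": [-16,-11,0],"spin": 0,"jaw": 94}
    - {"offset": [-6,-3,0],"spin": 0,"jaw": 94}

```text
clock: 30.6
eef_pos: [393.7, -282.3, 304.4]
eef_rot: [-3.14, -0.003, 1.944]
wrist_force: [-0.2, 0.0, -0.9]
finger_gap: 94.2
```

>>> drive_tool:
  rows:
    - {"offset": [0,0,0],"spin": 8.5,"jaw": 94}
    - {"offset": [0,0,0],"spin": 8.5,"jaw": 94}
    - {"offset": [0,0,0],"spin": 8.5,"jaw": 94}
    - {"offset": [0,0,0],"spin": 8.5,"jaw": 94}
    - {"offset": [0,0,5],"spin": 8.5,"jaw": 94}
    - {"offset": [0,0,5],"spin": 8.5,"jaw": 94}
    - {"offset": [0,0,5],"spin": 8.5,"jaw": 94}
    - {"offset": [0,0,10],"spin": 8.5,"jaw": 94}
    - {"offset": [0,0,10],"spin": 8.5,"jaw": 94}
    - {"offset": [0,0,10],"spin": 8.5,"jaw": 94}
    - {"offset": [0,0,10],"spin": 8.5,"jaw": 94}
    - {"offset": [0,0,10],"spin": 8,"jaw": 94}
    - {"offset": [0,0,0],"spin": 0,"jaw": 94}

```text
clock: 31.9
eef_pos: [394.3, -279.8, 239.2]
eef_rot: [-3.139, 0.002, 0.174]
wrist_force: [0.3, 0.2, 1.0]
finger_gap: 93.8
```

```bash
python3 - <<'E'
from h import *
w=cam("wrist"); cv2.imwrite("pics/w10.png",w["color"]); T=tiles(w); print(T); 
plan((394,-281,98,10))
for r in finder.find_in("wrist","tile1"): print(r, atz(w,r["uv"],8).round())
E
```

```text
[(449, -402, 89, 60, -13.2, np.int32(5706)), (393, -283, 88, 55, 10.0, np.int32(2509))]
at [ 394.5 -280.1  240.2] 10.2 t 31.9
(394, -281, 98, 10) spin 0.2 off [ -0.7   0.8 142.2]
{'uv': [381.2, 144.1], 'p': 0.64} [[ 454. -398.    8.]]
{'uv': [250.3, 183.0], 'p': 0.59} [[ 395. -283.    8.]]
```

>>> drive_tool:
  rows:
    - {"offset": [0,2,20],"spin": 0,"jaw": 94}
    - {"offset": [0,0,35],"spin": 0,"jaw": 94}
    - {"offset": [0,0,35],"spin": 0,"jaw": 94}
    - {"offset": [0,0,25],"spin": 0,"jaw": 94}
    - {"offset": [0,0,15],"spin": 0,"jaw": 94}
    - {"offset": [0,0,9],"spin": 0,"jaw": 94}
    - {"offset": [0,0,0],"spin": 0,"jaw": 94}
    - {"offset": [0,0,2],"spin": 0,"jaw": 94}
    - {"offset": [0,0,0],"spin": 0,"jaw": 50}
    - {"offset": [0,0,0],"spin": 0,"jaw": 50}
    - {"offset": [0,0,0],"spin": 0,"jaw": 50}
    - {"offset": [0,0,0],"spin": 0,"jaw": 50}
    - {"offset": [0,0,0],"spin": 0,"jaw": 50}
    - {"offset": [0,0,0],"spin": 0,"jaw": 50}

```text
clock: 33.4
eef_pos: [394.9, -283.0, 100.3]
eef_rot: [3.142, -0.0, 0.175]
wrist_force: [-0.7, 1.4, 2.6]
finger_gap: 59.3
```

>>> drive_tool:
  rows:
    - {"offset": [0,0,-20],"spin": 0,"jaw": 50}
    - {"offset": [0,0,-35],"spin": 0,"jaw": 50}
    - {"offset": [0,0,-45],"spin": -8.5,"jaw": 50}
    - {"offset": [0,0,-35],"spin": -8.5,"jaw": 50}
    - {"offset": [0,0,-20],"spin": -8.5,"jaw": 50}
    - {"offset": [0,0,0],"spin": -8.5,"jaw": 50}
    - {"offset": [0,0,0],"spin": -8.5,"jaw": 50}
    - {"offset": [0,0,0],"spin": -8.5,"jaw": 50}
    - {"offset": [0,0,0],"spin": -8.5,"jaw": 50}
    - {"offset": [0,0,0],"spin": -8.5,"jaw": 50}
    - {"offset": [0,0,0],"spin": -8.5,"jaw": 50}
    - {"offset": [0,0,0],"spin": -4,"jaw": 50}
    - {"offset": [0,0,0],"spin": 0,"jaw": 50}

```text
clock: 34.7
eef_pos: [394.8, -282.9, 255.0]
eef_rot: [-3.141, -0.0, 1.581]
wrist_force: [-0.3, -0.2, -0.2]
finger_gap: 59.8
```

```bash
python3 - <<'E'
from h import *
plan((495.5,-62,250,90.5)); print(manip.read_state()["finger_gap"])
E
```

```text
at [ 394.8 -282.9  255. ] 90.6 t 34.7
(495.5, -62, 250, 90.5) spin 0.1 off [220.  102.6   5. ]
59.81676998139551
```

>>> drive_tool:
  rows:
    - {"offset": [15,7,0],"spin": 0,"jaw": 50}
    - {"offset": [30,14,0],"spin": 0,"jaw": 50}
    - {"offset": [35,16,0],"spin": 0,"jaw": 50}
    - {"offset": [35,16,0],"spin": 0,"jaw": 50}
    - {"offset": [35,16,0],"spin": 0,"jaw": 50}
    - {"offset": [32,16,0],"spin": 0,"jaw": 50}
    - {"offset": [22,10,5],"spin": 0,"jaw": 50}
    - {"offset": [12,6,5],"spin": 0,"jaw": 50}
    - {"offset": [4,1,8],"spin": 0,"jaw": 50}
    - {"offset": [0,0,0],"spin": 0,"jaw": 50}

```text
clock: 35.7
eef_pos: [494.3, -62.2, 235.8]
eef_rot: [-3.139, -0.0, 1.579]
wrist_force: [-0.6, 0.5, -0.4]
finger_gap: 59.5
```

```bash
cat >> h.py <<'E'
def held(w):   # far edge and middle of the held terracotta tile, by colour, at z=140
    hsv=cv2.cvtColor(w["color"],cv2.COLOR_BGR2HSV).astype(int); P=cloud(w)
    m=(hsv[...,0]<12)&(hsv[...,1]>140)&(P[...,2]>115)&(P[...,2]<165)&(P[...,1]>-90)
    v,u=np.nonzero(cv2.morphologyEx(m.astype(np.uint8),cv2.MORPH_OPEN,np.ones((5,5))))
    zt=np.median(P[v,u,2]); k=v<=v.min()+4
    A=atz(w,np.c_[u[k],v[k]],zt); L,R=A[A[:,0].argmin()],A[A[:,0].argmax()]
    print("held z",zt.round(1),"far edge",L.round(1),R.round(1),"centre y",(A[:,1].max()-45).round(1))
E
python3 - <<'E'
from h import *
plan((495.5,-62,235,90.5)); print(manip.read_state()["finger_gap"])
held(cam("wrist"))
E
```

```text
at [494.3 -62.2 235.8] 90.5 t 35.7
(495.5, -62, 235, 90.5) spin -0.0 off [0.2 1.2 0.8]
59.486872889746316
held z 143.1 far edge [465.2 -22.1 143.1] [522.7 -21.6 143.1] centre y -64.4
```

>>> drive_tool:
  rows:
    - {"offset": [2,1,0],"spin": 0,"jaw": 50}
    - {"offset": [0,0,0],"spin": 0,"jaw": 50}
    - {"offset": [0,0,0],"spin": 0,"jaw": 94}
    - {"offset": [0,0,0],"spin": 0,"jaw": 94}
    - {"offset": [0,0,0],"spin": 0,"jaw": 94}
    - {"offset": [0,0,0],"spin": 0,"jaw": 94}
    - {"offset": [0,0,-20],"spin": 0,"jaw": 94}
    - {"offset": [0,0,-30],"spin": 0,"jaw": 94}
    - {"offset": [0,0,-15],"spin": 0,"jaw": 94}
    - {"offset": [0,0,0],"spin": 0,"jaw": 94}

```text
clock: 36.75
eef_pos: [496.3, -60.1, 304.1]
eef_rot: [3.138, 0.001, 1.58]
wrist_force: [0.4, 0.3, -0.8]
finger_gap: 94.1
```

```bash
cat >> h.py <<'E'
def onfelt(w):
    P=cloud(w); m=(P[...,2]>3)&(P[...,2]<40)&(P[...,1]>-78)&(P[...,1]<120)&(P[...,0]>410)&(P[...,0]<580)
    for r in rects(w,m,8,300): print(r,"z",np.median(P[m][:,2]).round(1))
    hsv=cv2.cvtColor(w["color"],cv2.COLOR_BGR2HSV)
    print("yellow px",int(((hsv[...,0]>20)&(hsv[...,0]<32)&(hsv[...,1]>170)&m).sum()))
E
python3 - <<'E'
from h import *
w=cam("wrist"); cv2.imwrite("pics/w11.png",w["color"]); onfelt(w); plan()
E
```

```text
(492, -5, 91, 61, -86.9, np.int32(4368)) z 7.6
yellow px 108
at [495.9 -60.  302.5] 90.5 t 36.8
```

Flipped again: glaze up at (492,-5), long side at 93°. I pick it up.

>>> drive_tool:
  rows:
    - {"offset": [15,-1,10],"spin": -2.5,"jaw": 94}
    - {"offset": [25,-1,25],"spin": 0,"jaw": 94}
    - {"offset": [15,0,35],"spin": 0,"jaw": 94}
    - {"offset": [0,0,40],"spin": 0,"jaw": 94}
    - {"offset": [0,0,40],"spin": 0,"jaw": 94}
    - {"offset": [0,0,28],"spin": 0,"jaw": 94}
    - {"offset": [0,0,15],"spin": 0,"jaw": 94}
    - {"offset": [0,0,9],"spin": 0,"jaw": 94}
    - {"offset": [0,0,0],"spin": 0,"jaw": 94}
    - {"offset": [0,0,1],"spin": 0,"jaw": 94}
    - {"offset": [0,0,0],"spin": 0,"jaw": 50}
    - {"offset": [0,0,0],"spin": 0,"jaw": 50}
    - {"offset": [0,0,0],"spin": 0,"jaw": 50}
    - {"offset": [0,0,0],"spin": 0,"jaw": 50}
    - {"offset": [0,0,0],"spin": 0,"jaw": 50}
    - {"offset": [0,0,0],"spin": 0,"jaw": 50}

```text
clock: 38.4
eef_pos: [491.6, -5.1, 99.2]
eef_rot: [3.141, -0.0, 1.624]
wrist_force: [-0.0, 1.3, 0.9]
finger_gap: 59.0
```

>>> drive_tool:
  rows:
    - {"offset": [0,0,-20],"spin": 0,"jaw": 50}
    - {"offset": [0,0,-30],"spin": 0,"jaw": 50}
    - {"offset": [0,0,-30],"spin": -6.5,"jaw": 50}
    - {"offset": [0,0,-20],"spin": -6.5,"jaw": 50}
    - {"offset": [0,0,0],"spin": -5.7,"jaw": 50}
    - {"offset": [0,0,0],"spin": 0,"jaw": 50}

```text
clock: 39.0
eef_pos: [491.6, -5.1, 199.5]
eef_rot: [3.141, 0.0, 1.952]
wrist_force: [-0.3, 0.5, -0.9]
finger_gap: 59.3
```

```bash
python3 - <<'E'
from h import *
plan((*bw(46,-55),200,111.6),(*bw(46,-55),123,111.6)); print(manip.read_state()["finger_gap"])
E
```

```text
at [491.6  -5.1 199.5] 111.8 t 39.0
(np.float64(592.9165687485169), np.float64(285.29602269964136), 200, 111.6) spin 0.2 off [232.7 201.1  -0.5]
(np.float64(592.9165687485169), np.float64(285.29602269964136), 123, 111.6) spin -0.0 off [ 0.  0. 77.]
59.32061988669506
```

>>> drive_tool:
  rows:
    - {"offset": [15,13,0],"spin": 0,"jaw": 50}
    - {"offset": [28,24,0],"spin": 0,"jaw": 50}
    - {"offset": [32,28,0],"spin": 0,"jaw": 50}
    - {"offset": [32,28,0],"spin": 0,"jaw": 50}
    - {"offset": [32,28,0],"spin": 0,"jaw": 50}
    - {"offset": [32,28,0],"spin": 0,"jaw": 50}
    - {"offset": [30,26,0],"spin": 0,"jaw": 50}
    - {"offset": [20,17,10],"spin": 0,"jaw": 50}
    - {"offset": [12,9,15],"spin": 0,"jaw": 50}
    - {"offset": [0,0,20],"spin": 0,"jaw": 50}
    - {"offset": [0,0,15],"spin": 0,"jaw": 50}
    - {"offset": [0,0,8],"spin": 0,"jaw": 50}
    - {"offset": [0,0,0],"spin": 0,"jaw": 50}

```text
clock: 40.3
eef_pos: [591.8, 285.2, 129.9]
eef_rot: [-3.139, 0.0, 1.949]
wrist_force: [1.2, -1.0, -1.6]
finger_gap: 59.2
```

```bash
python3 - <<'E'
from h import *
plan((*bw(46,-55),123.5,111.6)); print(manip.read_state()["finger_gap"])
E
```

```text
at [591.8 285.2 129.9] 111.6 t 40.3
(np.float64(592.9165687485169), np.float64(285.29602269964136), 123.5, 111.6) spin 0.0 off [-0.3  1.1  6.4]
59.17181241226874
```

>>> drive_tool:
  rows:
    - {"offset": [0,1,4],"spin": 0,"jaw": 50}
    - {"offset": [0,0,2],"spin": 0,"jaw": 50}
    - {"offset": [0,0,0],"spin": 0,"jaw": 50}
    - {"offset": [0,0,0],"spin": 0,"jaw": 76}
    - {"offset": [0,0,0],"spin": 0,"jaw": 76}
    - {"offset": [0,0,0],"spin": 0,"jaw": 76}
    - {"offset": [0,0,-20],"spin": 0,"jaw": 76}
    - {"offset": [0,0,-40],"spin": 0,"jaw": 76}
    - {"offset": [0,0,-50],"spin": 0,"jaw": 94}
    - {"offset": [0,0,-50],"spin": 0,"jaw": 94}
    - {"offset": [0,0,-20],"spin": 0,"jaw": 94}
    - {"offset": [0,0,0],"spin": 0,"jaw": 94}

```text
clock: 41.5
eef_pos: [593.4, 286.3, 309.3]
eef_rot: [3.135, -0.0, 1.95]
wrist_force: [1.3, 0.6, 0.1]
finger_gap: 93.7
```

```bash
python3 - <<'E'
from h import *
w=cam("wrist"); print(blue(w)); t=cam("top"); print(blue(t))
for r in finder.find_in("top","tile1"): print(round(r["p"],2), atz(t,r["uv"],8).round())
plan((449,-402,305,111.6),(449,-402,240,-13))
E
```

```text
[(array([46.1, 56.5]), (88, 58, -69.5, np.int32(3589))), (array([ 27.6, -55.6]), (87, 20, -67.9, np.int32(1394))), (array([ 60.6, -53.6]), (88, 30, -67.2, np.int32(1427)))]
[(array([ 45.4, -59.4]), (71, 53, -68.0, np.int32(322)))]
0.89 [[ 440. -394.    8.]]
0.73 [[ 617. -337.    8.]]
0.63 [[601. 284.   8.]]
at [592.7 286.  303.5] 111.7 t 41.6
(449, -402, 305, 111.6) spin 0.1 off [-586.8 -386.9   -1.5]
(449, -402, 240, -13) spin 124.6 off [ 0. -0. 65.]
```

Both placed tiles are centred (bays 4 and 3). Next is the tile that was knocked to about (449,-402).

>>> drive_tool:
  rows:
    - {"offset": [-18,-12,0],"spin": 0,"jaw": 94}
    - {"offset": [-31,-20,0],"spin": 0,"jaw": 94}
    - {"offset": [-36,-24,0],"spin": 0,"jaw": 94}
    - {"offset": [-36,-24,0],"spin": 0,"jaw": 94}
    - {"offset": [-36,-24,0],"spin": 0,"jaw": 94}
    - {"offset": [-36,-24,0],"spin": 0,"jaw": 94}
    - {"offset": [-36,-24,0],"spin": 0,"jaw": 94}
    - {"offset": [-36,-24,0],"spin": 0,"jaw": 94}
    - {"offset": [-36,-24,0],"spin": 0,"jaw": 94}
    - {"offset": [-36,-24,0],"spin": 0,"jaw": 94}
    - {"offset": [-36,-24,0],"spin": 0,"jaw": 94}
    - {"offset": [-36,-24,0],"spin": 0,"jaw": 94}
    - {"offset": [-36,-24,0],"spin": 0,"jaw": 94}
    - {"offset": [-36,-24,0],"spin": 0,"jaw": 94}
    - {"offset": [-36,-24,0],"spin": 0,"jaw": 94}
    - {"offset": [-30,-20,0],"spin": 0,"jaw": 94}
    - {"offset": [-24,-14,0],"spin": 0,"jaw": 94}
    - {"offset": [-15,-9,0],"spin": 0,"jaw": 94}

```text
clock: 43.45
eef_pos: [449.6, -403.2, 303.2]
eef_rot: [-3.14, -0.003, 1.949]
wrist_force: [0.1, -0.3, 0.2]
finger_gap: 94.0
```

>>> drive_tool:
  rows:
    - {"offset": [0,0,0],"spin": 8.5,"jaw": 94}
    - {"offset": [0,0,0],"spin": 8.5,"jaw": 94}
    - {"offset": [0,0,0],"spin": 8.5,"jaw": 94}
    - {"offset": [0,0,0],"spin": 8.5,"jaw": 94}
    - {"offset": [0,0,0],"spin": 8.5,"jaw": 94}
    - {"offset": [0,0,0],"spin": 8.5,"jaw": 94}
    - {"offset": [0,0,5],"spin": 8.5,"jaw": 94}
    - {"offset": [0,0,5],"spin": 8.5,"jaw": 94}
    - {"offset": [0,0,5],"spin": 8.5,"jaw": 94}
    - {"offset": [0,0,10],"spin": 8.5,"jaw": 94}
    - {"offset": [0,0,10],"spin": 8.5,"jaw": 94}
    - {"offset": [0,0,10],"spin": 8.5,"jaw": 94}
    - {"offset": [0,0,10],"spin": 8.5,"jaw": 94}
    - {"offset": [0,0,10],"spin": 8.5,"jaw": 94}
    - {"offset": [0,0,0],"spin": 5.5,"jaw": 94}
    - {"offset": [0,0,0],"spin": 0,"jaw": 94}

```text
clock: 45.05
eef_pos: [450.5, -400.9, 238.9]
eef_rot: [-3.14, 0.002, -0.224]
wrist_force: [-0.5, 0.7, -0.5]
finger_gap: 94.1
```

```bash
python3 - <<'E'
from h import *
w=cam("wrist"); cv2.imwrite("pics/w12.png",w["color"]); print(tiles(w)); plan((449,-402,98,-13))
E
```

```text
[(449, -402, 89, 59, -13.4, np.int32(3869))]
at [ 450.5 -401.1  239.4] -12.6 t 45.1
(449, -402, 98, -13) spin 0.4 off [ -1.3   1.2 141.4]
```

>>> drive_tool:
  rows:
    - {"offset": [-1,1,20],"spin": 0.6,"jaw": 94}
    - {"offset": [0,0,35],"spin": 0,"jaw": 94}
    - {"offset": [0,0,35],"spin": 0,"jaw": 94}
    - {"offset": [0,0,25],"spin": 0,"jaw": 94}
    - {"offset": [0,0,15],"spin": 0,"jaw": 94}
    - {"offset": [0,0,9],"spin": 0,"jaw": 94}
    - {"offset": [0,0,0],"spin": 0,"jaw": 94}
    - {"offset": [0,0,2],"spin": 0,"jaw": 94}
    - {"offset": [0,0,0],"spin": 0,"jaw": 50}
    - {"offset": [0,0,0],"spin": 0,"jaw": 50}
    - {"offset": [0,0,0],"spin": 0,"jaw": 50}
    - {"offset": [0,0,0],"spin": 0,"jaw": 50}
    - {"offset": [0,0,0],"spin": 0,"jaw": 50}
    - {"offset": [0,0,0],"spin": 0,"jaw": 50}

```text
clock: 46.5
eef_pos: [449.3, -402.4, 99.3]
eef_rot: [3.141, -0.0, -0.233]
wrist_force: [-0.5, 0.8, 1.8]
finger_gap: 59.5
```

>>> drive_tool:
  rows:
    - {"offset": [0,0,-20],"spin": 0,"jaw": 50}
    - {"offset": [0,0,-35],"spin": 0,"jaw": 50}
    - {"offset": [0,0,-45],"spin": -8.5,"jaw": 50}
    - {"offset": [0,0,-35],"spin": -8.5,"jaw": 50}
    - {"offset": [0,0,-20],"spin": -8.5,"jaw": 50}
    - {"offset": [0,0,0],"spin": -8.5,"jaw": 50}
    - {"offset": [0,0,0],"spin": -8.5,"jaw": 50}
    - {"offset": [0,0,0],"spin": -8.5,"jaw": 50}
    - {"offset": [0,0,0],"spin": -8.5,"jaw": 50}
    - {"offset": [0,0,0],"spin": -8.5,"jaw": 50}
    - {"offset": [0,0,0],"spin": -8.5,"jaw": 50}
    - {"offset": [0,0,0],"spin": -8.5,"jaw": 50}
    - {"offset": [0,0,0],"spin": -8.5,"jaw": 50}
    - {"offset": [0,0,0],"spin": -8.5,"jaw": 50}
    - {"offset": [0,0,0],"spin": -1.6,"jaw": 50}
    - {"offset": [0,0,0],"spin": 0,"jaw": 50}

```text
clock: 48.1
eef_pos: [449.2, -402.3, 254.0]
eef_rot: [-3.141, -0.0, 1.572]
wrist_force: [0.2, 0.4, -1.2]
finger_gap: 59.7
```

```bash
python3 - <<'E'
from h import *
plan((495.5,-61,250,90.5)); print(manip.read_state()["finger_gap"])
E
```

```text
at [ 449.2 -402.3  254. ] 90.1 t 48.1
(495.5, -61, 250, 90.5) spin -0.4 off [340.8  49.3   4. ]
59.74972970105769
```

>>> drive_tool:
  rows:
    - {"offset": [15,2,0],"spin": -0.4,"jaw": 50}
    - {"offset": [30,4,0],"spin": 0,"jaw": 50}
    - {"offset": [38,6,0],"spin": 0,"jaw": 50}
    - {"offset": [38,6,0],"spin": 0,"jaw": 50}
    - {"offset": [38,6,0],"spin": 0,"jaw": 50}
    - {"offset": [38,6,0],"spin": 0,"jaw": 50}
    - {"offset": [38,5,0],"spin": 0,"jaw": 50}
    - {"offset": [38,5,0],"spin": 0,"jaw": 50}
    - {"offset": [32,5,0],"spin": 0,"jaw": 50}
    - {"offset": [22,3,5],"spin": 0,"jaw": 50}
    - {"offset": [10,1,7],"spin": 0,"jaw": 50}
    - {"offset": [4,0,7],"spin": 0,"jaw": 50}
    - {"offset": [0,0,0],"spin": 0,"jaw": 50}

```text
clock: 49.4
eef_pos: [494.1, -60.8, 234.0]
eef_rot: [-3.14, -0.0, 1.581]
wrist_force: [0.5, 0.2, -0.4]
finger_gap: 59.2
```

```bash
python3 - <<'E'
from h import *
plan((495.5,-61,235,90.5)); print(manip.read_state()["finger_gap"])
held(cam("wrist"))
E
```

```text
at [494.1 -60.8 234. ] 90.6 t 49.4
(495.5, -61, 235, 90.5) spin 0.1 off [-0.2  1.4 -1. ]
59.247098764043045
held z 142.3 far edge [464.5 -18.9 142.3] [522.7 -18.2 142.3] centre y -61.1
```

>>> drive_tool:
  rows:
    - {"offset": [-1,1,0],"spin": 0,"jaw": 50}
    - {"offset": [0,0,0],"spin": 0,"jaw": 50}
    - {"offset": [0,0,0],"spin": 0,"jaw": 94}
    - {"offset": [0,0,0],"spin": 0,"jaw": 94}
    - {"offset": [0,0,0],"spin": 0,"jaw": 94}
    - {"offset": [0,0,0],"spin": 0,"jaw": 94}
    - {"offset": [0,0,-20],"spin": 0,"jaw": 94}
    - {"offset": [0,0,-30],"spin": 0,"jaw": 94}
    - {"offset": [0,0,-15],"spin": 0,"jaw": 94}
    - {"offset": [0,0,0],"spin": 0,"jaw": 94}

```text
clock: 50.45
eef_pos: [496.0, -61.8, 302.1]
eef_rot: [3.138, 0.001, 1.582]
wrist_force: [-0.2, -0.5, 0.2]
finger_gap: 93.9
```

```bash
python3 - <<'E'
from h import *
w=cam("wrist"); cv2.imwrite("pics/w13.png",w["color"]); onfelt(w); plan()
E
```

```text
(493, -12, 90, 60, -87.7, np.int32(4360)) z 7.6
yellow px 115
at [495.7 -61.8 300.4] 90.6 t 50.5
```

>>> drive_tool:
  rows:
    - {"offset": [15,-1,10],"spin": -1.7,"jaw": 94}
    - {"offset": [22,-1,25],"spin": 0,"jaw": 94}
    - {"offset": [13,0,35],"spin": 0,"jaw": 94}
    - {"offset": [0,0,40],"spin": 0,"jaw": 94}
    - {"offset": [0,0,40],"spin": 0,"jaw": 94}
    - {"offset": [0,0,28],"spin": 0,"jaw": 94}
    - {"offset": [0,0,14],"spin": 0,"jaw": 94}
    - {"offset": [0,0,9],"spin": 0,"jaw": 94}
    - {"offset": [0,0,0],"spin": 0,"jaw": 94}
    - {"offset": [0,0,1],"spin": 0,"jaw": 94}
    - {"offset": [0,0,0],"spin": 0,"jaw": 50}
    - {"offset": [0,0,0],"spin": 0,"jaw": 50}
    - {"offset": [0,0,0],"spin": 0,"jaw": 50}
    - {"offset": [0,0,0],"spin": 0,"jaw": 50}
    - {"offset": [0,0,0],"spin": 0,"jaw": 50}
    - {"offset": [0,0,0],"spin": 0,"jaw": 50}

```text
clock: 52.1
eef_pos: [492.0, -11.9, 98.2]
eef_rot: [3.142, -0.0, 1.611]
wrist_force: [0.6, -0.1, 0.1]
finger_gap: 59.5
```

>>> drive_tool:
  rows:
    - {"offset": [0,0,-20],"spin": 0,"jaw": 50}
    - {"offset": [0,0,-30],"spin": 0,"jaw": 50}
    - {"offset": [0,0,-30],"spin": -7,"jaw": 50}
    - {"offset": [0,0,-20],"spin": -7,"jaw": 50}
    - {"offset": [0,0,0],"spin": -5.3,"jaw": 50}
    - {"offset": [0,0,0],"spin": 0,"jaw": 50}

```text
clock: 52.7
eef_pos: [492.0, -11.9, 198.5]
eef_rot: [3.141, 0.0, 1.95]
wrist_force: [0.2, -0.1, -1.5]
finger_gap: 59.7
```

```bash
python3 - <<'E'
from h import *
plan((*bw(-46,55),200,111.6),(*bw(-46,55),123,111.6)); print(manip.read_state()["finger_gap"])
E
```

```text
at [492.  -11.9 198.5] 111.7 t 52.7
(np.float64(466.8834312514831), np.float64(353.70397730035864), 200, 111.6) spin 0.1 off [349.2 111.2  -1.5]
(np.float64(466.8834312514831), np.float64(353.70397730035864), 123, 111.6) spin -0.0 off [ 0.  0. 77.]
59.68276651618323
```

>>> drive_tool:
  rows:
    - {"offset": [16,5,0],"spin": 0,"jaw": 50}
    - {"offset": [32,10,0],"spin": 0,"jaw": 50}
    - {"offset": [38,12,0],"spin": 0,"jaw": 50}
    - {"offset": [38,12,0],"spin": 0,"jaw": 50}
    - {"offset": [38,12,0],"spin": 0,"jaw": 50}
    - {"offset": [38,12,0],"spin": 0,"jaw": 50}
    - {"offset": [38,12,0],"spin": 0,"jaw": 50}
    - {"offset": [38,12,0],"spin": 0,"jaw": 50}
    - {"offset": [32,10,0],"spin": 0,"jaw": 50}
    - {"offset": [25,8,0],"spin": 0,"jaw": 50}
    - {"offset": [12,4,10],"spin": 0,"jaw": 50}
    - {"offset": [4,1,15],"spin": 0,"jaw": 50}
    - {"offset": [0,0,20],"spin": 0,"jaw": 50}
    - {"offset": [0,0,15],"spin": 0,"jaw": 50}
    - {"offset": [0,0,8],"spin": 0,"jaw": 50}
    - {"offset": [0,0,0],"spin": 0,"jaw": 50}

```text
clock: 54.3
eef_pos: [465.5, 352.3, 128.7]
eef_rot: [-3.139, 0.001, 1.947]
wrist_force: [-0.1, 0.2, -0.9]
finger_gap: 59.5
```

```bash
python3 - <<'E'
from h import *
plan((*bw(-46,55),123,111.6)); print(manip.read_state()["finger_gap"])
E
```

```text
at [465.5 352.3 128.7] 111.6 t 54.3
(np.float64(466.8834312514831), np.float64(353.70397730035864), 123, 111.6) spin -0.0 off [0.8 1.8 5.7]
59.5163034748235
```

>>> drive_tool:
  rows:
    - {"offset": [1,1,4],"spin": 0,"jaw": 50}
    - {"offset": [0,0,2],"spin": 0,"jaw": 50}
    - {"offset": [0,0,0],"spin": 0,"jaw": 50}
    - {"offset": [0,0,0],"spin": 0,"jaw": 76}
    - {"offset": [0,0,0],"spin": 0,"jaw": 76}
    - {"offset": [0,0,0],"spin": 0,"jaw": 76}
    - {"offset": [0,0,-20],"spin": 0,"jaw": 76}
    - {"offset": [0,0,-40],"spin": 0,"jaw": 76}
    - {"offset": [0,0,-50],"spin": 0,"jaw": 94}
    - {"offset": [0,0,-50],"spin": 0,"jaw": 94}
    - {"offset": [0,0,-20],"spin": 0,"jaw": 94}
    - {"offset": [0,0,0],"spin": 0,"jaw": 94}

```text
clock: 55.5
eef_pos: [466.6, 354.7, 307.9]
eef_rot: [3.136, -0.001, 1.948]
wrist_force: [0.5, 0.3, -1.2]
finger_gap: 93.9
```

```bash
python3 - <<'E'
from h import *
w=cam("wrist"); print(blue(w)); t=cam("top")
for r in finder.find_in("top","tile1"): print(round(r["p"],2), atz(t,r["uv"],8).round())
plan((622,-336,305,111.6),(622,-336,240,-1.5))
E
```

```text
[(array([-65.1,  55.4]), (87, 21, -68.8, np.int32(1404))), (array([-27.4,  55.5]), (87, 20, -68.1, np.int32(1436))), (array([25.9, 57. ]), (87, 21, -69.5, np.int32(1463))), (array([64.5, 56.7]), (88, 21, -67.4, np.int32(1332))), (array([ 32.8, -53.3]), (87, 33, -68.6, np.int32(1145))), (array([ 65. , -72.5]), (49, 19, -67.4, np.int32(391)))]
0.95 [[ 619. -343.    8.]]
0.88 [[596. 299.   8.]]
0.82 [[557. 397.   8.]]
0.58 [[455. 370.   8.]]
at [465.9 354.2 302.7] 111.6 t 55.6
(622, -336, 305, 111.6) spin 0.0 off [-699.2 -109.    -2.3]
(622, -336, 240, -1.5) spin 113.1 off [ 0. -0. 65.]
```

>>> drive_tool:
  rows:
    - {"offset": [-20,-3,0],"spin": 0,"jaw": 94}
    - {"offset": [-34,-5,0],"spin": 0,"jaw": 94}
    - {"offset": [-42,-6.5,0],"spin": 0,"jaw": 94}
    - {"offset": [-42,-6.5,0],"spin": 0,"jaw": 94}
    - {"offset": [-42,-6.5,0],"spin": 0,"jaw": 94}
    - {"offset": [-42,-6.5,0],"spin": 0,"jaw": 94}
    - {"offset": [-42,-6.5,0],"spin": 0,"jaw": 94}
    - {"offset": [-42,-6.5,0],"spin": 0,"jaw": 94}
    - {"offset": [-42,-6.5,0],"spin": 0,"jaw": 94}
    - {"offset": [-42,-6.5,0],"spin": 0,"jaw": 94}
    - {"offset": [-42,-6.5,0],"spin": 0,"jaw": 94}
    - {"offset": [-42,-6.5,0],"spin": 0,"jaw": 94}
    - {"offset": [-42,-6.5,0],"spin": 0,"jaw": 94}
    - {"offset": [-42,-6.5,0],"spin": 0,"jaw": 94}
    - {"offset": [-42,-6.5,0],"spin": 0,"jaw": 94}
    - {"offset": [-42,-6.5,0],"spin": 0,"jaw": 94}
    - {"offset": [-32,-6,0],"spin": 0,"jaw": 94}
    - {"offset": [-18,-3,0],"spin": 0,"jaw": 94}
    - {"offset": [-7,-1,0],"spin": 0,"jaw": 94}

```text
clock: 57.55
eef_pos: [622.2, -337.2, 301.4]
eef_rot: [-3.139, -0.003, 1.947]
wrist_force: [-0.2, 0.7, -0.2]
finger_gap: 93.8
```

>>> drive_tool:
  rows:
    - {"offset": [0,0,0],"spin": 8.5,"jaw": 94}
    - {"offset": [0,0,0],"spin": 8.5,"jaw": 94}
    - {"offset": [0,0,0],"spin": 8.5,"jaw": 94}
    - {"offset": [0,0,0],"spin": 8.5,"jaw": 94}
    - {"offset": [0,0,0],"spin": 8.5,"jaw": 94}
    - {"offset": [0,0,0],"spin": 8.5,"jaw": 94}
    - {"offset": [0,0,5],"spin": 8.5,"jaw": 94}
    - {"offset": [0,0,5],"spin": 8.5,"jaw": 94}
    - {"offset": [0,0,5],"spin": 8.5,"jaw": 94}
    - {"offset": [0,0,10],"spin": 8.5,"jaw": 94}
    - {"offset": [0,0,10],"spin": 8.5,"jaw": 94}
    - {"offset": [0,0,10],"spin": 8.5,"jaw": 94}
    - {"offset": [0,0,10],"spin": 8.5,"jaw": 94}
    - {"offset": [0,0,10],"spin": 2.6,"jaw": 94}
    - {"offset": [0,0,0],"spin": 0,"jaw": 94}

```text
clock: 59.05
eef_pos: [622.2, -334.5, 236.6]
eef_rot: [-3.139, 0.003, -0.026]
wrist_force: [0.5, 0.3, -0.1]
finger_gap: 94.2
```

```bash
python3 - <<'E'
from h import *
w=cam("wrist"); cv2.imwrite("pics/w14.png",w["color"]); print(tiles(w)); plan((622,-336,98,-1.5))
E
```

```text
[(653, -349, 35, 27, 88.6, np.int32(1011)), (589, -358, 23, 12, -0.5, np.int32(224))]
at [ 622.4 -334.7  237.9] -1.4 t 59.1
(622, -336, 98, -1.5) spin 0.1 off [ -0.4   1.3 139.9]
```

```bash
python3 - <<'E'
from h import *
w=cam("wrist"); P=cloud(w); m=(P[...,2]>4)&(P[...,2]<14)&(abs(P[...,0]-622)<80)&(abs(P[...,1]+336)<70)
print(rects(w,cv2.morphologyEx(m.astype(np.uint8),cv2.MORPH_OPEN,np.ones((3,3))),8,300))
E
```

```text
[(623, -336, 89, 59, -1.2, np.int32(5459))]
```

>>> drive_tool:
  rows:
    - {"offset": [1,1,20],"spin": 0,"jaw": 94}
    - {"offset": [0,0,35],"spin": 0,"jaw": 94}
    - {"offset": [0,0,35],"spin": 0,"jaw": 94}
    - {"offset": [0,0,25],"spin": 0,"jaw": 94}
    - {"offset": [0,0,14],"spin": 0,"jaw": 94}
    - {"offset": [0,0,8],"spin": 0,"jaw": 94}
    - {"offset": [0,0,0],"spin": 0,"jaw": 94}
    - {"offset": [0,0,2],"spin": 0,"jaw": 94}
    - {"offset": [0,0,0],"spin": 0,"jaw": 50}
    - {"offset": [0,0,0],"spin": 0,"jaw": 50}
    - {"offset": [0,0,0],"spin": 0,"jaw": 50}
    - {"offset": [0,0,0],"spin": 0,"jaw": 50}
    - {"offset": [0,0,0],"spin": 0,"jaw": 50}
    - {"offset": [0,0,0],"spin": 0,"jaw": 50}

```text
clock: 60.55
eef_pos: [623.5, -336.6, 100.3]
eef_rot: [3.142, -0.0, -0.026]
wrist_force: [-0.0, 0.5, 1.6]
finger_gap: 59.6
```

>>> drive_tool:
  rows:
    - {"offset": [0,0,-20],"spin": 0,"jaw": 50}
    - {"offset": [0,0,-35],"spin": 0,"jaw": 50}
    - {"offset": [0,0,-45],"spin": -8.5,"jaw": 50}
    - {"offset": [0,0,-35],"spin": -8.5,"jaw": 50}
    - {"offset": [0,0,-20],"spin": -8.5,"jaw": 50}
    - {"offset": [0,0,0],"spin": -8.5,"jaw": 50}
    - {"offset": [0,0,0],"spin": -8.5,"jaw": 50}
    - {"offset": [0,0,0],"spin": -8.5,"jaw": 50}
    - {"offset": [0,0,0],"spin": -8.5,"jaw": 50}
    - {"offset": [0,0,0],"spin": -8.5,"jaw": 50}
    - {"offset": [0,0,0],"spin": -8.5,"jaw": 50}
    - {"offset": [0,0,0],"spin": -8.5,"jaw": 50}
    - {"offset": [0,0,0],"spin": -6.5,"jaw": 50}
    - {"offset": [0,0,0],"spin": 0,"jaw": 50}

```text
clock: 61.95
eef_pos: [623.4, -336.6, 254.9]
eef_rot: [-3.141, -0.0, 1.573]
wrist_force: [0.4, -1.3, -0.1]
finger_gap: 59.3
```

```bash
python3 - <<'E'
from h import *
plan((495.5,-61,250,90.5)); print(manip.read_state()["finger_gap"])
E
```

```text
at [ 623.4 -336.6  254.9] 90.1 t 62.0
(495.5, -61, 250, 90.5) spin -0.4 off [ 276.7 -125.5    4.9]
59.27480567726907
```

>>> drive_tool:
  rows:
    - {"offset": [15,-7,0],"spin": -0.4,"jaw": 50}
    - {"offset": [30,-13,0],"spin": 0,"jaw": 50}
    - {"offset": [36,-16,0],"spin": 0,"jaw": 50}
    - {"offset": [36,-16,0],"spin": 0,"jaw": 50}
    - {"offset": [36,-16,0],"spin": 0,"jaw": 50}
    - {"offset": [36,-16,0],"spin": 0,"jaw": 50}
    - {"offset": [34,-16,0],"spin": 0,"jaw": 50}
    - {"offset": [28,-13,0],"spin": 0,"jaw": 50}
    - {"offset": [16,-8,5],"spin": 0,"jaw": 50}
    - {"offset": [7,-3,7],"spin": 0,"jaw": 50}
    - {"offset": [2,-1,7],"spin": 0,"jaw": 50}
    - {"offset": [0,0,0],"spin": 0,"jaw": 50}

```text
clock: 63.15
eef_pos: [496.4, -61.8, 235.0]
eef_rot: [-3.14, -0.0, 1.577]
wrist_force: [-0.2, -0.7, -1.0]
finger_gap: 59.0
```

```bash
python3 - <<'E'
from h import *
plan((495.5,-61,235,90.5)); print(manip.read_state()["finger_gap"])
held(cam("wrist"))
E
```

```text
at [496.4 -61.8 235. ] 90.4 t 63.1
(495.5, -61, 235, 90.5) spin -0.1 off [ 0.8 -0.9  0. ]
59.047694522571206
held z 142.3 far edge [466.9 -20.  142.3] [524.9 -19.6 142.3] centre y -62.4
```

>>> drive_tool:
  rows:
    - {"offset": [0,0,0],"spin": 0,"jaw": 50}
    - {"offset": [0,0,0],"spin": 0,"jaw": 94}
    - {"offset": [0,0,0],"spin": 0,"jaw": 94}
    - {"offset": [0,0,0],"spin": 0,"jaw": 94}
    - {"offset": [0,0,0],"spin": 0,"jaw": 94}
    - {"offset": [0,0,-20],"spin": 0,"jaw": 94}
    - {"offset": [0,0,-30],"spin": 0,"jaw": 94}
    - {"offset": [0,0,-15],"spin": 0,"jaw": 94}
    - {"offset": [0,0,0],"spin": 0,"jaw": 94}

```text
clock: 64.1
eef_pos: [497.0, -61.5, 303.1]
eef_rot: [3.138, 0.001, 1.578]
wrist_force: [-0.5, -0.2, -0.3]
finger_gap: 94.0
```

```bash
python3 - <<'E'
from h import *
w=cam("wrist"); cv2.imwrite("pics/w15.png",w["color"]); onfelt(w); plan()
E
```

```text
(498, -18, 90, 60, 89.3, np.int32(4299)) z 7.6
yellow px 109
at [496.6 -61.5 301.5] 90.4 t 64.2
```

>>> drive_tool:
  rows:
    - {"offset": [14,1,10],"spin": 1,"jaw": 94}
    - {"offset": [20,0,25],"spin": 0,"jaw": 94}
    - {"offset": [10,0,35],"spin": 0,"jaw": 94}
    - {"offset": [0,0,40],"spin": 0,"jaw": 94}
    - {"offset": [0,0,40],"spin": 0,"jaw": 94}
    - {"offset": [0,0,28],"spin": 0,"jaw": 94}
    - {"offset": [0,0,14],"spin": 0,"jaw": 94}
    - {"offset": [0,0,9],"spin": 0,"jaw": 94}
    - {"offset": [0,0,0],"spin": 0,"jaw": 94}
    - {"offset": [0,0,1],"spin": 0,"jaw": 94}
    - {"offset": [0,0,0],"spin": 0,"jaw": 50}
    - {"offset": [0,0,0],"spin": 0,"jaw": 50}
    - {"offset": [0,0,0],"spin": 0,"jaw": 50}
    - {"offset": [0,0,0],"spin": 0,"jaw": 50}
    - {"offset": [0,0,0],"spin": 0,"jaw": 50}
    - {"offset": [0,0,0],"spin": 0,"jaw": 50}

```text
clock: 65.75
eef_pos: [497.8, -17.5, 99.2]
eef_rot: [3.141, -0.0, 1.561]
wrist_force: [-0.0, -0.1, 1.9]
finger_gap: 59.4
```

>>> drive_tool:
  rows:
    - {"offset": [0,0,-20],"spin": 0,"jaw": 50}
    - {"offset": [0,0,-30],"spin": 0,"jaw": 50}
    - {"offset": [0,0,-30],"spin": -7.4,"jaw": 50}
    - {"offset": [0,0,-20],"spin": -7.4,"jaw": 50}
    - {"offset": [0,0,0],"spin": -7.4,"jaw": 50}
    - {"offset": [0,0,0],"spin": 0,"jaw": 50}

```text
clock: 66.35
eef_pos: [497.7, -17.5, 199.5]
eef_rot: [3.141, 0.0, 1.95]
wrist_force: [-0.0, -0.2, -0.7]
finger_gap: 59.7
```

```bash
python3 - <<'E'
from h import *
plan((*bw(-46,-55),200,111.6),(*bw(-46,-55),123,111.6)); print(manip.read_state()["finger_gap"])
E
```

```text
at [497.7 -17.5 199.5] 111.7 t 66.3
(np.float64(507.3771320467977), np.float64(251.428563852651), 200, 111.6) spin 0.1 off [246.4 108.   -0.5]
(np.float64(507.3771320467977), np.float64(251.428563852651), 123, 111.6) spin -0.0 off [ 0.  0. 77.]
59.66886765901313
```

>>> drive_tool:
  rows:
    - {"offset": [16,7,0],"spin": 0,"jaw": 50}
    - {"offset": [30,13,0],"spin": 0,"jaw": 50}
    - {"offset": [35,15,0],"spin": 0,"jaw": 50}
    - {"offset": [35,16,0],"spin": 0,"jaw": 50}
    - {"offset": [35,16,0],"spin": 0,"jaw": 50}
    - {"offset": [35,16,0],"spin": 0,"jaw": 50}
    - {"offset": [30,13,0],"spin": 0,"jaw": 50}
    - {"offset": [20,8,0],"spin": 0,"jaw": 50}
    - {"offset": [8,3,10],"spin": 0,"jaw": 50}
    - {"offset": [2,1,15],"spin": 0,"jaw": 50}
    - {"offset": [0,0,20],"spin": 0,"jaw": 50}
    - {"offset": [0,0,15],"spin": 0,"jaw": 50}
    - {"offset": [0,0,9],"spin": 0,"jaw": 50}
    - {"offset": [0,0,0],"spin": 0,"jaw": 50}

```text
clock: 67.75
eef_pos: [507.1, 250.2, 128.6]
eef_rot: [-3.139, 0.0, 1.947]
wrist_force: [-1.1, 0.3, -1.2]
finger_gap: 59.7
```

```bash
python3 - <<'E'
from h import *
plan((*bw(-46,-55),123,111.6)); print(manip.read_state()["finger_gap"])
E
```

```text
at [507.1 250.2 128.6] 111.6 t 67.8
(np.float64(507.3771320467977), np.float64(251.428563852651), 123, 111.6) spin -0.0 off [1.  0.7 5.6]
59.73316104798449
```

Lower and release, then back away clear so the top camera sees the whole scene.

>>> drive_tool:
  rows:
    - {"offset": [1,0,3.5],"spin": 0,"jaw": 50}
    - {"offset": [0,0,2],"spin": 0,"jaw": 50}
    - {"offset": [0,0,0],"spin": 0,"jaw": 50}
    - {"offset": [0,0,0],"spin": 0,"jaw": 76}
    - {"offset": [0,0,0],"spin": 0,"jaw": 76}
    - {"offset": [0,0,0],"spin": 0,"jaw": 76}
    - {"offset": [0,0,-20],"spin": 0,"jaw": 76}
    - {"offset": [0,0,-40],"spin": 0,"jaw": 76}
    - {"offset": [0,0,-50],"spin": 0,"jaw": 94}
    - {"offset": [0,0,-50],"spin": 0,"jaw": 94}
    - {"offset": [-30,0,-20],"spin": 0,"jaw": 94}
    - {"offset": [-45,0,0],"spin": 0,"jaw": 94}
    - {"offset": [-45,0,0],"spin": 0,"jaw": 94}
    - {"offset": [-45,0,0],"spin": 0,"jaw": 94}
    - {"offset": [-45,0,0],"spin": 0,"jaw": 94}
    - {"offset": [-45,0,0],"spin": 0,"jaw": 94}
    - {"offset": [-45,0,0],"spin": 0,"jaw": 94}
    - {"offset": [-45,0,0],"spin": 0,"jaw": 94}
    - {"offset": [-30,0,0],"spin": 0,"jaw": 94}
    - {"offset": [0,0,0],"spin": 0,"jaw": 94}

```text
clock: 69.75
eef_pos: [645.7, -100.2, 304.0]
eef_rot: [-3.141, 0.0, 1.945]
wrist_force: [0.4, 1.0, -0.2]
finger_gap: 94.0
```

```bash
python3 - <<'E'
from h import *
plan(); t=cam("top"); print(blue(t)); P=cloud(t); X,Y,Z=P[...,0],P[...,1],P[...,2]
print("scraper",rects(t,(abs(X-675)<60)&(abs(Y)<110)&(Z>30)&(Z<60),46))
hsv=cv2.cvtColor(t["color"],cv2.COLOR_BGR2HSV).astype(int)
print("mat",rects(t,(X>600)&(X<740)&(Y>-120)&(Y<130)&(hsv[...,1]<150),3))
for r in finder.find_in("top","chip1"): print("chip",round(r["p"],2),r["uv"],wb(*atz(t,r["uv"],11)[0,:2]).round())
a=cv2.resize(t["color"][110:330,80:340],(780,660),interpolation=2)[:600]; cv2.imwrite("pics/f1.png",a)
E
```

```text
at [ 645.7 -100.2  304. ] 111.4 t 69.8
[(array([ 45.8, -53.1]), (86, 53, -68.0, np.int32(454))), (array([44.8, 55.9]), (86, 53, -69.4, np.int32(463))), (array([-46.9,   0.8]), (195, 54, -68.3, np.int32(966)))]
scraper [(674, 15, 121, 43, -83.5, np.int32(512))]
mat [(789, -122, 167, 163, -12.0, np.int32(1956)), (677, 20, 145, 69, -82.3, np.int32(836))]
chip 0.54 [166.8, 274.7] [-143.    3.]
chip 0.5 [138.2, 284.0] [-136.   92.]
chip 0.44 [150.5, 279.3] [-137.   53.]
chip 0.39 [196.9, 256.9] [-129. -101.]
```

View pics/f1.png

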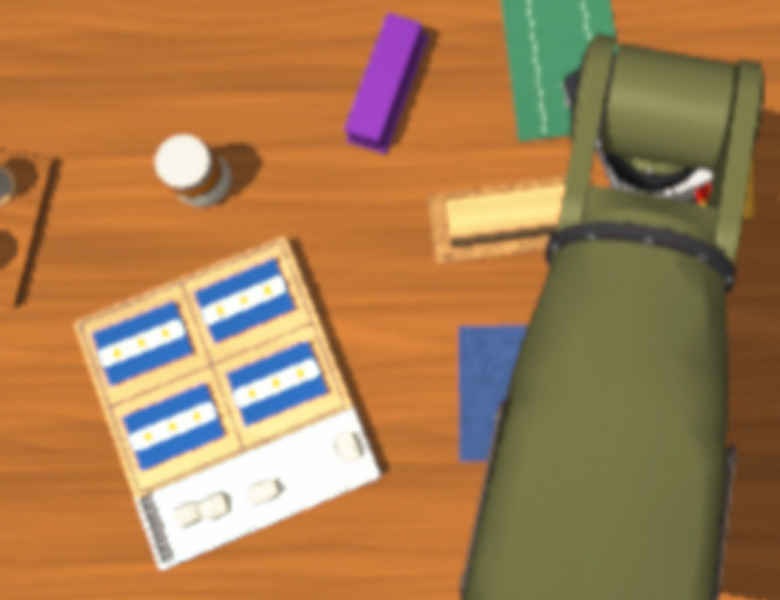

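All four tiles lie blue side up and centred, one per bay. Four chips are in the trough, and the scraper is on its cork mat. I hand in.

```bash
python3 -c "
from cell import manip; print(manip.sign_off())"
```

```text
the job is handed in; nothing more can be done
None
```

I finished the job and handed it in at about 70 s of robot time, out of the 210 s allowed; no verdict was reported.

- **Chips:** two scraper strokes swept all four into the trough. The last top picture shows four there, at x from about -129 to -143 mm in the board frame, and none on the board.
- **Scraper:** back on its cork mat. When I put it down it measured about 4 mm off the mat's centre in x and 2 mm in y. In the final picture the arm partly hid it, so I could not re-measure its centre properly, but what shows is still on the mat.
- **Tiles:** all four flipped glaze up at the first drop over the ramp. They were placed in bays 4, 3, 2 and 1.
    - **Final check:** bays 3 and 4 read within about 2 mm of centre. The two tiles in bays 1 and 2 merged into one region in that picture, which puts both within about 3 mm. The long sides are within about 1.5° of the board's.
    - **Knock:** one tile was knocked about 35 mm aside during the run; I measured it again before picking it up.
- **Bystanders:** I did not approach the jar, tin or spool and saw no contact. The last picture shows the jar upright; the arm covered most of the tin, and I did not check the spool at the end.

My first estimate of the board's position was about 3 mm off, and I corrected it from the wrist camera before placing the first tile.

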